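# Load the warming station: dock, lid and switch on

### The job

Load the warming station: slide each pot forward on its carrier, never lifting it, and nudge it until the hole in its plate drops over a locating pin and the plate lies flat on the sunk bed. Once the pots are docked, press a lid fully home and level on each one, then swing the lever away from you to switch the station on. Leave the well plate, mouse and bottle undisturbed.

Things in the scene. Friction and masses are not known exactly. Their poses are not given: they have to be found in the camera images.
- station: Four-place warming station, fixed. Origin at bench level, x forward (away from the robot), y left, z up. Near part (x -170 to -30 mm, y +-210 mm): grey deck, top 30 mm above the bench, where the pot carriers wait. Far part (x -30 to +140 mm): steel sunk bed, top 23 mm above the bench, with four brass pins. White control panel on the right (y -285 to -210 mm, top 30 mm) with the lever.
- pin1 (a point): Foot, on the bed, of locating pin 1, at station x=+8, y=-157.5 mm; axes as the station. Pin 12 mm diameter, 7 mm tall, tapered to 7 mm at its tip, which is level with the deck. A carrier sliding in tips forward on to the bed, its rear riding on the step or pin, until hole meets pin and it drops flat, its rear edge 4 mm clear of the deck's step. Any pot may go on any pin.
- pin2 (a point): Foot, on the bed, of locating pin 2, at station x=+8, y=-52.5 mm; axes as the station. Pin 12 mm diameter, 7 mm tall, tapered to 7 mm at its tip, which is level with the deck. A carrier sliding in tips forward on to the bed, its rear riding on the step or pin, until hole meets pin and it drops flat, its rear edge 4 mm clear of the deck's step. Any pot may go on any pin.
- pin3 (a point): Foot, on the bed, of locating pin 3, at station x=+8, y=52.5 mm; axes as the station. Pin 12 mm diameter, 7 mm tall, tapered to 7 mm at its tip, which is level with the deck. A carrier sliding in tips forward on to the bed, its rear riding on the step or pin, until hole meets pin and it drops flat, its rear edge 4 mm clear of the deck's step. Any pot may go on any pin.
- pin4 (a point): Foot, on the bed, of locating pin 4, at station x=+8, y=157.5 mm; axes as the station. Pin 12 mm diameter, 7 mm tall, tapered to 7 mm at its tip, which is level with the deck. A carrier sliding in tips forward on to the bed, its rear riding on the step or pin, until hole meets pin and it drops flat, its rear edge 4 mm clear of the deck's step. Any pot may go on any pin.
- pot1: Pot carrier (all alike; None if absent), ~0.5 kg: aluminium plate 150 (x) x 76 (y) x 8 mm. Origin: centre of its underside; x forward (slides in that way), z up. On it an open round white pot, centre x=+22 mm, rim at z=48 mm, 76 mm outside, 68 mm inside diameter. Three sprung catches inside below the rim hold a lid about 9 mm too high until it is pressed straight down with 10 to 20 N.
- pot1_hole (a point): Centre, at the plate's underside, of the 16 mm through hole of pot1 between tab and pot (carrier x=-41, y=0 mm). It coincides with a pin's foot when docked. The tab is an upright at the rear (robot's end) of the plate, to push or pinch from above: 12 (x) x 50 (y) mm, centre at carrier x=-67 mm, top 50 mm above the underside.
- pot2: Pot carrier (all alike; None if absent), ~0.5 kg: aluminium plate 150 (x) x 76 (y) x 8 mm. Origin: centre of its underside; x forward (slides in that way), z up. On it an open round white pot, centre x=+22 mm, rim at z=48 mm, 76 mm outside, 68 mm inside diameter. Three sprung catches inside below the rim hold a lid about 9 mm too high until it is pressed straight down with 10 to 20 N.
- pot2_hole (a point): Centre, at the plate's underside, of the 16 mm through hole of pot2 between tab and pot (carrier x=-41, y=0 mm). It coincides with a pin's foot when docked. The tab is an upright at the rear (robot's end) of the plate, to push or pinch from above: 12 (x) x 50 (y) mm, centre at carrier x=-67 mm, top 50 mm above the underside.
- pot3: Pot carrier (all alike; None if absent), ~0.5 kg: aluminium plate 150 (x) x 76 (y) x 8 mm. Origin: centre of its underside; x forward (slides in that way), z up. On it an open round white pot, centre x=+22 mm, rim at z=48 mm, 76 mm outside, 68 mm inside diameter. Three sprung catches inside below the rim hold a lid about 9 mm too high until it is pressed straight down with 10 to 20 N.
- pot3_hole (a point): Centre, at the plate's underside, of the 16 mm through hole of pot3 between tab and pot (carrier x=-41, y=0 mm). It coincides with a pin's foot when docked. The tab is an upright at the rear (robot's end) of the plate, to push or pinch from above: 12 (x) x 50 (y) mm, centre at carrier x=-67 mm, top 50 mm above the underside.
- pot4: Pot carrier (all alike; None if absent), ~0.5 kg: aluminium plate 150 (x) x 76 (y) x 8 mm. Origin: centre of its underside; x forward (slides in that way), z up. On it an open round white pot, centre x=+22 mm, rim at z=48 mm, 76 mm outside, 68 mm inside diameter. Three sprung catches inside below the rim hold a lid about 9 mm too high until it is pressed straight down with 10 to 20 N.
- pot4_hole (a point): Centre, at the plate's underside, of the 16 mm through hole of pot4 between tab and pot (carrier x=-41, y=0 mm). It coincides with a pin's foot when docked. The tab is an upright at the rear (robot's end) of the plate, to push or pinch from above: 12 (x) x 50 (y) mm, centre at carrier x=-67 mm, top 50 mm above the underside.
- lid1: Grey stopper lid (all alike, any fits any pot; surplus ones are spare), ~0.1 kg, starts upright on the bench. Origin: centre of the stopper's underside, z up. Stopper radius 27.5 mm at the bottom, 31.5 mm at 7 mm height, then a 28 mm neck; disc of radius 39 mm from 20 to 26 mm height sits on the rim; bar grip 60 (lid x) x 24 (lid y) mm, 26 to 54 mm height. Home, its origin is at carrier z=28 mm.
- lid2: Grey stopper lid (all alike, any fits any pot; surplus ones are spare), ~0.1 kg, starts upright on the bench. Origin: centre of the stopper's underside, z up. Stopper radius 27.5 mm at the bottom, 31.5 mm at 7 mm height, then a 28 mm neck; disc of radius 39 mm from 20 to 26 mm height sits on the rim; bar grip 60 (lid x) x 24 (lid y) mm, 26 to 54 mm height. Home, its origin is at carrier z=28 mm.
- lid3: Grey stopper lid (all alike, any fits any pot; surplus ones are spare), ~0.1 kg, starts upright on the bench. Origin: centre of the stopper's underside, z up. Stopper radius 27.5 mm at the bottom, 31.5 mm at 7 mm height, then a 28 mm neck; disc of radius 39 mm from 20 to 26 mm height sits on the rim; bar grip 60 (lid x) x 24 (lid y) mm, 26 to 54 mm height. Home, its origin is at carrier z=28 mm.
- lid4: Grey stopper lid (all alike, any fits any pot; surplus ones are spare), ~0.1 kg, starts upright on the bench. Origin: centre of the stopper's underside, z up. Stopper radius 27.5 mm at the bottom, 31.5 mm at 7 mm height, then a 28 mm neck; disc of radius 39 mm from 20 to 26 mm height sits on the rim; bar grip 60 (lid x) x 24 (lid y) mm, 26 to 54 mm height. Home, its origin is at carrier z=28 mm.
- lever (a joint): Black toggle lever on the station's control panel, the start switch: 0 rad leaning towards the robot (off), 1.0 rad leaning away from the robot (on). It swings in the station's x-z plane about a pivot 80 mm from its tip and stays where it is left, with light friction (1 N or so at the tip).
- lever_tip (a point): Tip of the lever.
- wellplate: Bystander: white 24-well plate 127 x 85 x 18 mm, origin under its centre.
- mouse: Bystander: black computer mouse 105 x 60 x 26 mm, origin under its centre.
- bottle: Bystander: brown capped bottle, 68 mm diameter, 150 mm tall, origin under its centre.
Not all that is in view belongs to the job. What is shaped like the lid2 but red is not meant.

How it is judged:
By the outcome, as a careful person would: the job done as asked, in the order asked, and still so for the second after the job is handed in, with the robot touching nothing.
Of pot1, pot2, pot3, pot4 only 3 to 4 are there at a start; the rules pass over those that are not, and their reading is None.
At some moment in a run one of pot1, pot2, pot3, pot4, lid1, lid2, lid3, lid4 may be knocked a few centimetres aside while the robot is not near it.
It also fails if it takes over 210 s, if anything falls off the work surface, if the arm or the gripper's body presses on something with over 40 N, if the wrist force passes 120 N, or if a joint passes its speed limit or range.

### The arm

A 6-joint arm with a two-finger parallel gripper is mounted at the origin on the work surface. World frame = base frame: x ahead of the robot, y to its left, z up, the work surface at z = 0. Lengths are in m, angles in rad, forces in N, time in s.
With the tool pointing down it reaches from about 0.375 to 0.9 m from the base axis. Payload 3.1 kg.
Tool frame: the origin (TCP) lies midway between the tips of the shut fingers; the grasp point (between the pads) lies 19 mm behind it (bot.pinch_z is the distance from the TCP to the grasp point, in m); z points along the fingers, y is the direction in which the jaws open and shut (so a half turn about z gives the same grasp; the last joint's range is limited). The gripper opens to 85 mm and grips with 20 to 120 N. Pads are 22 mm wide; open, the fingers measure 114 mm over their backs; the gripper's body (76 mm by 85 mm) begins 54 mm behind the grasp point. The pads swing forward as they close: fully open they stand 13 mm farther back than shut.
Start: joints at [-0.178, 0.527, 1.433, -0, 1.181, -0.178], TCP at [0.625, 0, 0.231] pointing down, gripper open.
Joint ranges: [-3.08, 3.08], [-0.75, 2.2], [0.22, 2.44], [-1.43, 4.57], [0, 2.65], [-2.85, 2.85]. Speed limits (rad/s): [2.79, 2.79, 3.14, 3.14, 3.14, 3.14].

### API

Orientations are given as [roll, pitch, yaw] about the fixed x, y, z axes, in that order (R = Rz(yaw) Ry(pitch) Rx(roll)).
In Python, from station import bot, grab_frame, workorder gives the robot as it stands. The module is installed in compiled form; this text tells all that it offers.
- The arm moves only by the shell command python3 -m handwheel 'ROWS' [FORCE]. ROWS is JSON, a list of rows, each a list of 3 entries, a list of its own where there are three numbers: the turn, a rotation vector about the tool's x, y, z in units of 5 degrees (1.0 is 5 degrees), then the shift along the tool's x, y, z in cm, then the gripper's target within -1 to 1 (fully open at 1, half-way at 0, shut at -1). In form: [[[wx, wy, wz], [dx, dy, dz], jaw], ...]. A call has 1 to 5 rows; each row is the pose to reach, as a shift and turn from the pose commanded when the call began, along the tool's axes at that moment; what a row does not reach only later rows make up. A row lasts 1/12 s, in which the tool goes at most 41.7 mm and 7.16 degrees, less where a joint would pass 70% of its speed; a pose out of reach is approached as far as the arm can. A call with a gripper value outside its range is refused whole. The fingers move at their own pace and stop on an object; FORCE is the grip in N (left out, the last holds). Time passes only in rows, so rows that repeat a pose let the fingers close. It gives the time, the measured TCP pose, the force and the opening at its end, in the units of the state.
- bot.sense(): the state, without advancing time (a new reading comes with each control period).
- grab_frame(name): name is "scene" or "side" or "wrist"; returns a dict with "img" (400x640x3 uint8, red, green, blue), "depth" (400x640 float32, m along the optical axis (not along the pixel's ray), 0 where there is no reading), "vertical_fov" (degrees; the focal length in pixels is half the picture's height over the tangent of half this angle, whatever the lens; pixels are square), "cx", "cy" (the principal point, pixels), "camera_from_world" (4x4, takes a point from world to camera coordinates). Camera axes: x right, y up, looking along -z (the intrinsics and any distortion apply to the point x, -y, -z); pixel columns grow to the right and rows downward; lengths in m; the calibration is good to about 2 mm. A picture is of the moment at which its call begins.
- workorder.sign_off(): hands the job in, once; it reports no verdict.
The state is a dict: "time": time; "joint_positions": joint angles; "dq": joint speeds; "tau": joint torques, N m; "tool_pos": TCP position; "eef_rot": TCP orientation; "wrist_force": force on the tool from outside, world axes, zero at the start; "ft_torque": the same for the moment, N m; "grip_width": opening from 0.0 (shut) to 1.0 (fully open).
Only numpy, scipy, OpenCV 4.12 (cv2) and the standard library are available. Lean on these libraries where they do the work, as an engineer would, in place of code of your own. Each camera call takes 0.05 s, during which the arm holds its last target. There are 200 camera calls.

## Working session

There is one attempt and no reset: what is moved stays moved. The work goes in short steps, Python scripts to look and compute and a shell command to move; the robot and the scene stay as the last step left them, time stands still between calls to the robot, and variables do not carry over. Pictures are saved under pics/ and viewed, about 12 in all and at most 16, crops included, and the job is handed in when it is done.

```bash
mkdir -p pics; cat > h.py <<'E'
import numpy as np, cv2
from station import bot, grab_frame
def ray(f,u,v):
    H,W=f["img"].shape[:2]; fl=H/2/np.tan(np.radians(f["vertical_fov"])/2)
    T=np.linalg.inv(f["camera_from_world"])
    d=T[:3,:3]@np.array([(u-f["cx"])/fl,-(v-f["cy"])/fl,-1.0]); return T[:3,3],d
def onplane(f,u,v,z):
    o,d=ray(f,u,v); return o+d*(z-o[2])/d[2]
def cloud(f):
    H,W=f["img"].shape[:2]; fl=H/2/np.tan(np.radians(f["vertical_fov"])/2)
    T=np.linalg.inv(f["camera_from_world"]); v,u=np.mgrid[:H,:W]; d=f["depth"]
    p=np.stack([(u-f["cx"])/fl*d,-(v-f["cy"])/fl*d,-d],-1)
    P=p@T[:3,:3].T+T[:3,3]; P[d<=0]=np.nan; return P
def proj(f,p):
    H=f["img"].shape[0]; fl=H/2/np.tan(np.radians(f["vertical_fov"])/2)
    c=f["camera_from_world"]@np.append(p,1); return f["cx"]-fl*c[0]/c[2], f["cy"]+fl*c[1]/c[2]
def save(f,n,crop=None,s=1):
    im=f["img"][...,::-1]
    if crop: im=im[crop[1]:crop[3],crop[0]:crop[2]]
    cv2.imwrite("pics/"+n,cv2.resize(im,None,fx=s,fy=s))
E
cat > l.py <<'E'
from h import *
for n in ["scene","side"]:
    f=grab_frame(n); save(f,n+"0.png"); np.save(n+"0.npy",f,allow_pickle=True)
    print(n,np.linalg.inv(f["camera_from_world"])[:3,3],f["vertical_fov"],f["cx"],f["cy"],[k for k in f])
print(bot.sense(), bot.pinch_z)
E
python3 l.py
```

```text
scene [ 1.16185688 -0.28596914  0.97320661] 53.48117129947702 318.38111331220153 206.73871864033651 ['img', 'depth', 'vertical_fov', 'cx', 'cy', 'camera_from_world']
side [0.06165236 0.9392486  1.24469237] 46.10732228207986 314.4110543296582 201.55130548370164 ['img', 'depth', 'vertical_fov', 'cx', 'cy', 'camera_from_world']
{'time': 0.1, 'joint_positions': array([-1.78482095e-01,  5.28411134e-01,  1.43375669e+00,  2.82053601e-05,
        1.18141177e+00, -1.78485078e-01]), 'dq': array([-2.04871614e-03, -2.42794477e-03, -3.30189863e-03,  5.41723831e-05,
        8.78941410e-05,  1.20684526e-03]), 'tau': array([ 4.33945943e-04, -4.43301880e+01, -1.78587180e+01, -2.04061280e-04,
        3.88642526e-03,  1.10165692e-05]), 'tool_pos': array([6.24363177e-01, 1.63405652e-04, 2.30413731e-01]), 'eef_rot': array([-3.13964191e+00, -3.78417143e-04,  1.57078821e+00]), 'wrist_force': array([-0.70575726, -0.8268299 ,  0.36700407]), 'ft_torque': array([ 0.01628684, -0.01455028, -0.03440243]), 'grip_width': 0.9995387630806956} 0.0187
```

View pics/scene0.png

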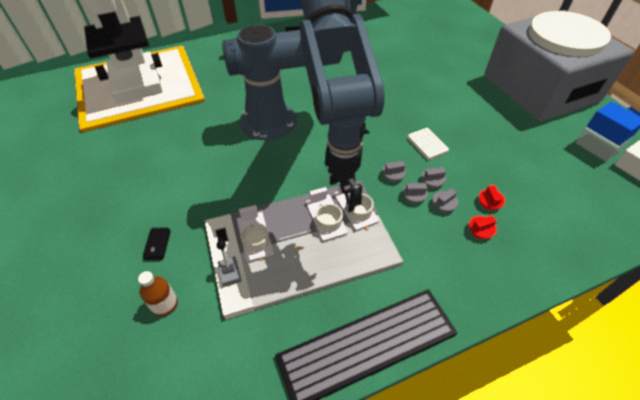

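View pics/side0.png

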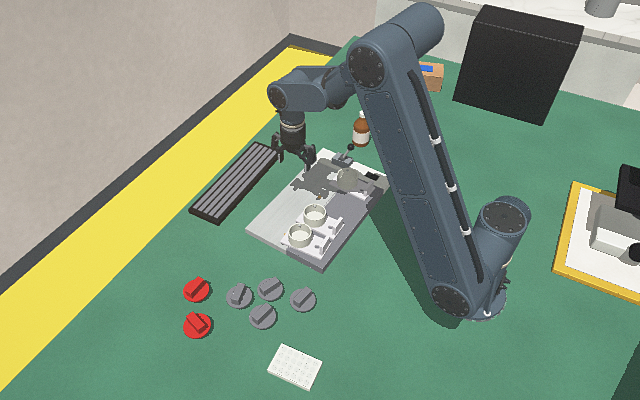

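The scene view shows the station, with three carriers whose pots are at scene pixels (256,235), (328,215) and (360,205). Four grey lids sit at (394,171), (434,177), (415,192) and (445,201). The red look-alikes at (491,198) and (483,228) are not wanted. The bystanders are the well plate at (428,144), the mouse at (157,243) and the bottle at (158,294).

```bash
cat > m.py <<'E'
from h import *
S=1.5e-3;x0,x1,y0,y1=.25,1.0,-.55,.6
W=int((y1-y0)/S);H=int((x1-x0)/S)
out=np.zeros((H,W,3),np.uint8);hm=np.full((H,W),-1.)
for n in ["side","scene"]:
    f=np.load(n+"0.npy",allow_pickle=True).item();P=cloud(f);m=np.isfinite(P[...,0])&(P[...,2]<.2)
    p=P[m];c=f["img"][m]
    print(n,"bench z",np.nanmedian(P[...,2][(abs(P[...,2])<.015)]))
    i=((x1-p[:,0])/S).astype(int);j=((y1-p[:,1])/S).astype(int)
    k=(i>=0)&(i<H)&(j>=0)&(j<W);i,j,p,c=i[k],j[k],p[k],c[k]
    o=np.argsort(p[:,2]);i,j,p,c=i[o],j[o],p[o],c[o]
    b=p[:,2]>hm[i,j]-.003
    out[i[b],j[b]]=c[b];hm[i[b],j[b]]=p[b,2]
    # grey lid blobs / red, by height 0.04-0.07 grip tops
out=cv2.morphologyEx(out,cv2.MORPH_CLOSE,np.ones((3,3)))
for y in np.arange(-.5,.6,.1): cv2.line(out,(int((y1-y)/S),0),(int((y1-y)/S),6),(255,255,0),1)
for x in np.arange(.3,1,.1): cv2.line(out,(0,int((x1-x)/S)),(8,int((x1-x)/S)),(255,255,0),1)
cv2.imwrite("pics/top0.png",out[...,::-1]);np.save("hm.npy",hm)
f=np.load("side0.npy",allow_pickle=True).item();P=cloud(f)
h,_=np.histogram(P[...,2][(P[...,2]>.005)&(P[...,2]<.1)&(P[...,0]>.3)],bins=np.arange(.005,.1,.003));print(h)
E
python3 m.py
```

```text
side bench z 0.00051556146793863
scene bench z -0.0010381488317121046
[2116  466  396  860 1821 2844 2940 2330 1623 1058  748  723  569  395
  388  654  710  482  318  282  272  287  298  345  404  374  266  199
  182  188  180]
```

View pics/top0.png

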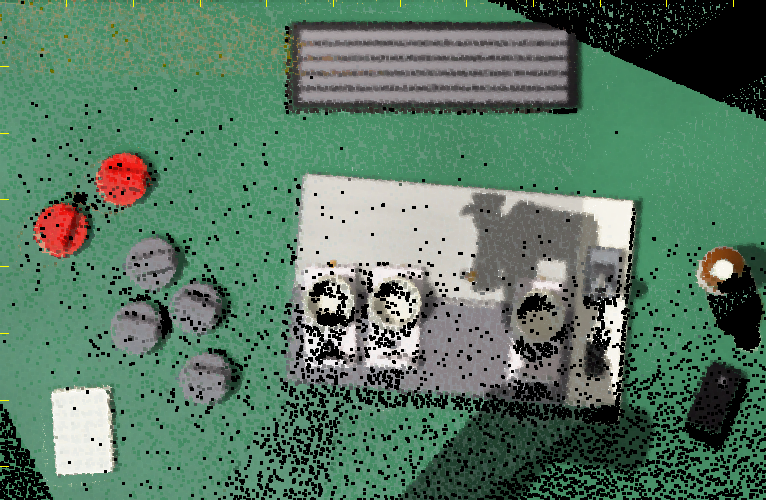

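```bash
python3 -m handwheel '[[[0,0,0.87],[6,-13,-8],0],[[0,0,0.87],[6,-13,-8],0],[[0,0,0.87],[6,-13,-8],0],[[0,0,0.87],[6,-13,-8],0],[[0,0,0.87],[6,-13,-8],0]]'
cat > w.py <<'E'
import sys
from h import *
f=grab_frame("wrist"); n=sys.argv[1]; save(f,n+".png"); np.save(n+".npy",f,allow_pickle=True)
s=bot.sense();print(s["time"],s["tool_pos"],s["eef_rot"],s["wrist_force"],s["grip_width"],np.linalg.inv(f["camera_from_world"])[:3,3])
E
python3 w.py w0
```

```text
time: 0.52
tool_pos: [0.4902, 0.0626, 0.3141]
eef_rot: [-3.141, -0.001, 1.497]
wrist_force: [0.6, 0.7, -1.0]
grip_width: 0.502
0.5667 [0.49293453 0.06136213 0.31316266] [ 3.13928662e+00 -1.09369674e-04  1.49703553e+00] [ 0.73519848 -0.99016306 -0.34993417] 0.49994485925693066 [0.4958176  0.13460478 0.45691633]
```

View pics/w0.png

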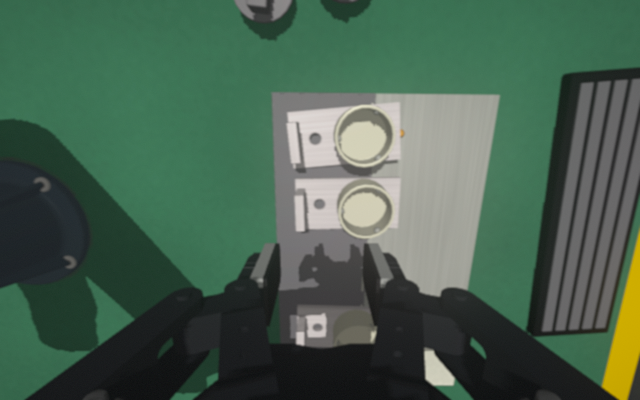

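The wrist view shows carrier A (hole 315,138; pot 365,137; slightly yawed), B (hole 319,204; pot 366,210) and C (hole 317,327). The pin 4 tip is visible at (402,133), and the bed and deck edges are clear. These are the wanted white pots.

```bash
cat > pots.py <<'E'
import sys
from h import *
# usage: pots.py file z_plate_top  u,v guesses of holes
th=-0.076;O=np.array([.582,-.0533])
c,s=np.cos(th),np.sin(th);R=np.array([[c,-s],[s,c]])
st=lambda p:(R.T@(np.asarray(p)[:2]-O))*1000
def run(f,zt=.038):
    im=f["img"].astype(int);g=im.sum(2)/3
    hsv=cv2.cvtColor(f["img"],cv2.COLOR_RGB2HSV)
    cream=((im[...,0]-im[...,2]>14)&(im[...,0]-im[...,1]<25)&(g>90)&(abs(im[...,0]-im[...,1])<25)).astype(np.uint8)
    cream=cv2.morphologyEx(cream,cv2.MORPH_CLOSE,np.ones((5,5)))
    n,l,stt,ce=cv2.connectedComponentsWithStats(cream)
    for k in range(1,n):
        if stt[k,4]<800: continue
        cn=max(cv2.findContours((l==k).astype(np.uint8),cv2.RETR_EXTERNAL,cv2.CHAIN_APPROX_NONE)[0],key=len)
        e=cv2.fitEllipse(cv2.convexHull(cn));p=onplane(f,*e[0],zt+.040)
        print("pot",np.round(e[0],1),np.round(e[1],1),"world",np.round(p,4),"stn",np.round(st(p),1))
    d=(g<125).astype(np.uint8)
    n,l,stt,ce=cv2.connectedComponentsWithStats(d)
    for k in range(1,n):
        x,y,w,h,a=stt[k]
        if 40<a<900 and .6<w/h<1.6 and a>.65*w*h:
            ring=cv2.dilate((l==k).astype(np.uint8),np.ones((9,9)))-cv2.dilate((l==k).astype(np.uint8),np.ones((5,5)))
            if g[ring>0].mean()>140:
                p=onplane(f,*ce[k],zt);print("hole",np.round(ce[k],1),a,"world",np.round(p,4),"stn",np.round(st(p),1))
    br=((hsv[...,0]>8)&(hsv[...,0]<25)&(hsv[...,1]>110)&(hsv[...,2]>100)).astype(np.uint8)
    n,l,stt,ce=cv2.connectedComponentsWithStats(br)
    for k in range(1,n):
        if 8<stt[k,4]<600: p=onplane(f,*ce[k],.028);print("brass",np.round(ce[k],1),stt[k,4],np.round(p,4),"stn",np.round(st(p),1))
if __name__=="__main__":
    run(np.load(sys.argv[1],allow_pickle=True).item())
E
python3 pots.py w0.npy
python3 - <<'E'
from h import *
f=np.load("w0.npy",allow_pickle=True).item()
from pots import st
for u,v,z,n in [(273,93,.03,"deck near-left corner"),(377,93,.03,"step left"),(499,94,.023,"far left"),(295,145,.08,'tabA c'),(301,211,.08,'tabB'),(289,122,.08,'Atab top-left'),(301,170,.08,'Atab br'),(376,230,.026,"step")]:
    p=onplane(f,u,v,z);print(n,p[:2],st(p))
im=f["img"]
for r in (150,200):print(im[r,284:330:3].tolist())
E
```

```text
pot [367.8 135.3] [61.5 70.8] world [0.5515 0.1063 0.078 ] stn [-42.5 156.8]
pot [365.5 208.9] [57.6 59.9] world [0.5457 0.011  0.078 ] stn [-41.1  61.4]
hole [318.6 203.1] 49 world [0.4831 0.0118 0.038 ] stn [-103.6   57.4]
brass [401.8 132.6] 15 [0.6063 0.1028 0.028 ] stn [ 12.4 157.5]
deck near-left corner [0.43347301 0.16727127] [-164.84552929  208.65737547]
step left [0.57246035 0.15720951] [-25.49544367 209.17753987]
far left [0.73960207 0.14428471] [142.14514979 208.98059025]
tabA c [0.460854   0.10115652] [-132.5236985   144.81243347]
tabB [0.46043106 0.01499381] [-126.4033573    58.86632734]
Atab top-left [0.45625644 0.12910446] [-139.22998862  172.33061119]
Atab br [0.46541818 0.06944464] [-125.5649092   113.53862997]
step [ 0.56765223 -0.04108293] [-15.23396235  11.09242725]
[[125, 123, 124], [125, 123, 124], [195, 189, 186], [215, 208, 205], [219, 212, 209], [151, 147, 144], [142, 137, 135], [217, 210, 206], [214, 207, 204], [214, 206, 203], [213, 205, 203], [213, 206, 203], [213, 206, 203], [213, 206, 203], [214, 206, 203], [214, 206, 203]]
[[122, 121, 121], [122, 122, 121], [122, 121, 120], [137, 136, 135], [210, 203, 199], [211, 205, 200], [201, 193, 190], [110, 107, 105], [203, 196, 192], [207, 200, 197], [187, 181, 178], [122, 118, 118], [119, 119, 118], [169, 164, 161], [207, 199, 196], [205, 198, 195]]
```

```bash
sed -i 's/O=np.array(\[.582,-.0533\])/O=np.array([.5864,-.0536])/' pots.py; python3 - <<'E'
from h import *
from pots import st,O,R
f=np.load("w0.npy",allow_pickle=True).item()
im=f["img"].astype(int).sum(2)/3
for n,u,v,pot in [("A",315,138,[.5515,.1063]),("B",319,204,[.5457,.011]),("C",317,327,None)]:
    w=im[v-9:v+10,u-9:u+10];m=w<150;yy,xx=np.nonzero(m);uu,vv=u-9+xx.mean(),v-9+yy.mean()
    h=onplane(f,uu,vv,.038)[:2];print(n,uu,vv,m.sum(),"hole",h,st(h))
    if pot:
        d=np.array(pot)-h;yaw=np.arctan2(d[1],d[0]);print(" len",np.hypot(*d),"world yaw deg",np.degrees(yaw),"tab",h-.026*np.array([np.cos(yaw),np.sin(yaw)]))
for k,y in enumerate([-157.5,-52.5,52.5,157.5]):print("pin",k+1,O+R@np.array([.008,y/1000]))
cv2.imwrite("pics/w0c.png",cv2.resize(f["img"][85:250,265:425,::-1],None,fx=4,fy=4,interpolation=cv2.INTER_CUBIC))
E
```

```text
A 314.765306122449 137.96938775510205 98 hole [0.48486706 0.10492701] [-113.27630942  150.36032246]
 len 0.0666470819641685 world yaw deg 1.1804324249617646 tab [0.45887258 0.10439138]
B 318.9125 203.575 80 hole [0.48355422 0.01109693] [-107.46113408   56.70141925]
 len 0.06214585063167307 world yaw deg -0.08936591447429375 tab [0.45755426 0.01113748]
C 319.05970149253733 327.55223880597015 67 hole [ 0.46783245 -0.2027194 ] [-106.90312821 -157.69141153]
pin 1 [ 0.58241843 -0.21125277]
pin 2 [ 0.59039075 -0.10655587]
pin 3 [ 0.59836307 -0.00185896]
pin 4 [0.60633539 0.10283794]
```

View pics/w0c.png

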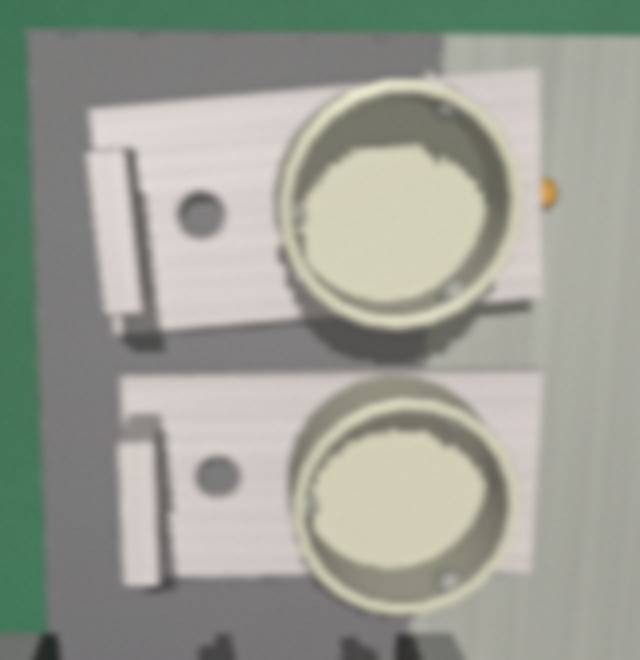

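Carrier A is yawed about +4.8° relative to the station and B is aligned with it; both crops show white carriers with empty pots. I'm descending on A's tab (crop centre 117,232).

```bash
python3 -m handwheel '[[[0,0,-0.96],[4,-3.65,4],0],[[0,0,-0.96],[4,-3.65,8],0],[[0,0,-0.96],[4,-3.65,12],0],[[0,0,-0.96],[4,-3.65,16],0],[[0,0,-0.96],[4,-3.65,17],0]]' 20
python3 -m handwheel '[[[0,0,0],[0,0,3],0],[[0,0,0],[0,0,6],0],[[0,0,0],[0,0,8.5],0],[[0,0,0],[0,0,9.6],0],[[0,0,0],[0,0,9.6],0]]'
python3 -m handwheel '[[[0,0,0],[0,0,0],-1],[[0,0,0],[0,0,0],-1],[[0,0,0],[0,0,0],-1],[[0,0,0],[0,0,0],-1],[[0,0,0],[0,0,0],-1]]'
python3 w.py w1
```

```text
time: 0.98
tool_pos: [0.4594, 0.1028, 0.1373]
eef_rot: [-3.136, -0.0, 1.579]
wrist_force: [-0.1, 0.1, -0.2]
grip_width: 0.502
time: 1.4
tool_pos: [0.4603, 0.1022, 0.0418]
eef_rot: [-3.135, -0.0, 1.578]
wrist_force: [0.2, -0.8, -0.7]
grip_width: 0.495
time: 1.82
tool_pos: [0.4616, 0.1027, 0.0458]
eef_rot: [3.141, 0.0, 1.579]
wrist_force: [-0.5, 0.1, -3.5]
grip_width: 0.134
1.8667 [0.46166389 0.10270305 0.04578484] [3.14100462e+00 4.17382445e-05 1.57873748e+00] [-0.29260873 -0.05087123 -3.08456895] 0.1341062418906854 [0.46131673 0.1750618  0.188545  ]
```

View pics/w1.png

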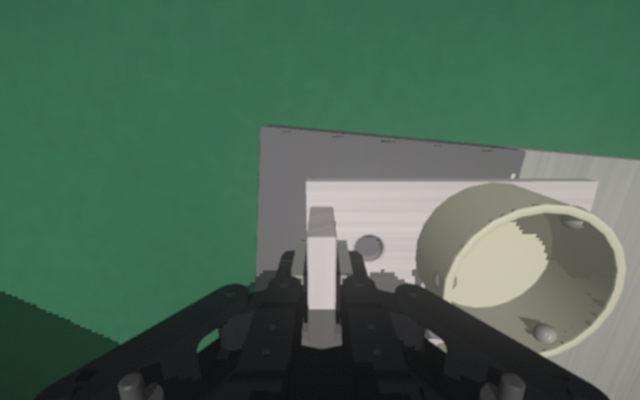

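Tab A is gripped (opening 11 mm), and its hole is in view at (369,247). I'll compute the shift needed to reach pin 4.

```bash
cat > dock.py <<'E'
import sys
from h import *
from pots import st,O,R
# dock.py file u v pin : shift/turn in tool axes taking carrier (rigid in tool) to dock
f=np.load(sys.argv[1],allow_pickle=True).item();u,v,k=int(sys.argv[2]),int(sys.argv[3]),int(sys.argv[4])
im=f["img"].astype(int).sum(2)/3;r=16
w=im[v-r:v+r+1,u-r:u+r+1];m=(w<150).astype(np.uint8);n,l,s,c=cv2.connectedComponentsWithStats(m)
kk=l[r,r];uu,vv=(u-r+c[kk][0],v-r+c[kk][1]) if kk else (u,v)
h=onplane(f,uu,vv,.038)[:2];S=bot.sense();t=S["tool_pos"][:2];y=S["eef_rot"][2]
tx=np.array([np.cos(y),np.sin(y)]);ty=np.array([np.sin(y),-np.cos(y)])
print("hole px",uu,vv,s[kk],"stn",st(h),"hole rel tool (x,y)mm",1e3*(h-t)@tx,1e3*(h-t)@ty)
pin=O+R@np.array([.008,[-.1575,-.0525,.0525,.1575][k-1]])
th=-.076;dy=th+np.pi/2-y # world yaw change
rel=np.array([(h-t)@tx,(h-t)@ty]);tx2=np.array([np.cos(y+dy),np.sin(y+dy)]);ty2=np.array([np.sin(y+dy),-np.cos(y+dy)])
tn=pin-(rel[0]*tx2+rel[1]*ty2);d=tn-t
print("turn units wz",-np.degrees(dy)/5,"shift cm x,y",100*d@tx,100*d@ty,"target",tn)
E
python3 dock.py w1.npy 369 247 4
```

```text
hole px 367.12931034482756 248.95977011494253 [  0   4  31  29 696] stn [-110.83389302  150.14185591] hole rel tool (x,y)mm 1.6171460155970312 25.63560542947355
turn units wz 0.961894814436123 shift cm x,y -0.04760581497693961 11.898708300448735 target [0.580651  0.1031719]
```

```bash
python3 -m handwheel '[[[0,0,0.3],[0,1,0],-1],[[0,0,0.6],[0,2,0],-1],[[0,0,0.96],[0,3.2,0],-1],[[0,0,0.96],[0,4.5,0],-1],[[0,0,0.96],[0,6,0],-1]]'
python3 -m handwheel '[[[0,0,0],[0.05,1.2,0],-1],[[0,0,0],[0.15,2.4,0],-1],[[0,0,0],[0.25,3.6,0],-1],[[0,0,0],[0.35,4.7,0],-1],[[0,0,0],[0.35,4.7,0],-1]]'
python3 w.py w2
```

```text
time: 2.28
tool_pos: [0.5201, 0.1033, 0.0458]
eef_rot: [-3.138, 0.0, 1.495]
wrist_force: [-3.3, 0.8, 1.2]
grip_width: 0.136
time: 2.7
tool_pos: [0.5716, 0.1029, 0.0459]
eef_rot: [3.137, -0.0, 1.495]
wrist_force: [0.9, -0.1, -5.0]
grip_width: 0.136
2.75 [0.5705539  0.10299043 0.04574016] [ 3.13795171e+00 -2.30623603e-04  1.49476166e+00] [ 1.86396076 -0.40867894 -0.93789168] 0.14059851846660798 [0.57676327 0.1751103  0.18862263]
```

View pics/w2.png

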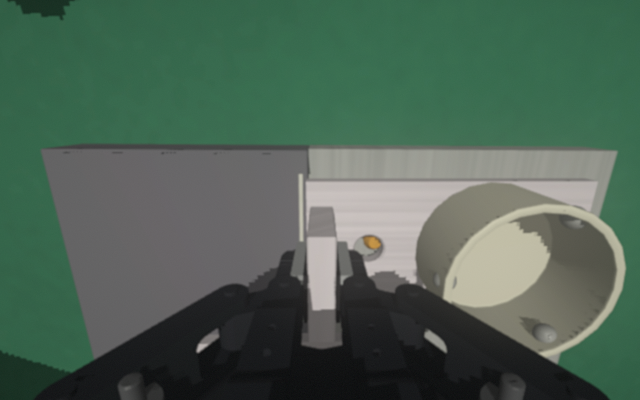

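The pin tip (372,242) shows inside the hole (369,247), and the rear edge is just about clear of the step. I'll work out the residual.

```bash
python3 - <<'E'
from h import *
from pots import st,O,R
f=np.load("w2.npy",allow_pickle=True).item()
im=f["img"].astype(int)[232:262,352:388];hs=cv2.cvtColor(im.astype(np.uint8),cv2.COLOR_RGB2HSV)
b=(hs[...,1]>100);yy,xx=np.nonzero(b);print("brass",352+xx.min(),352+xx.max(),232+yy.min(),232+yy.max(),b.sum())
g=im.sum(2)/3;d=(g<165)|b
for r in range(0,30,2):print(232+r,''.join('B' if b[r,c] else ('#' if g[r,c]<165 else '.') for c in range(36)))
for u,v,z in [(352+xx.mean(),232+yy.mean(),.030),(369,247,.038),(304,200,.038),(309,160,.03)]:
    p=onplane(f,u,v,z);print(p,st(p))
print(proj(f,np.append(O+R@[.008,.1575],.03)),bot.sense()["tool_pos"])
E
```

```text
brass 364 380 236 248 160
232 ....................................
234 ...............######...............
236 .........########BBB######..........
238 ......######BBBBBBBBBBBBB####.......
240 .....#######BBBBBBBBBBBBBBB####.....
242 ...##########BBBBBBBBBBBBBBB####....
244 ..############BBBBBBBBBBBBBBB###....
246 .###############BBBBBBBBBBBB#####...
248 .##################BBBBB#########...
250 ################################....
252 ###############################.....
254 ##############################......
256 #############################.......
258 ##########################..........
260 #######################.............
[0.60130975 0.10288913 0.03      ] [  2.98498638 157.16945623]
[0.59843147 0.10367297 0.038     ] [5.54975207e-02 1.57732498e+02]
[0.56537774 0.13305764 0.038     ] [-35.13390207 184.52267636]
[0.56941674 0.15253308 0.03      ] [-32.58526873 204.24857167]
(np.float64(380.60922451574555), np.float64(241.4439910887309)) [0.5705539  0.10299043 0.04574016]
```

```bash
sed -i 's/O=np.array(\[.5864,-.0536\])/O=np.array([.5818,-.0535])/' pots.py
python3 -m handwheel '[[[0,0,0],[-0.05,0.3,0],-1],[[0,0,0],[-0.05,0.3,0],-1],[[0,0,0],[-0.05,0.3,0],-0.4],[[0,0,0],[-0.05,0.3,0],-0.2],[[0,0,0],[-0.05,0.3,0],-0.2]]'
python3 -m handwheel '[[[0,0,0],[0,0,0],-0.2],[[0,0,0],[0,0,0],-0.2],[[0,0,0],[0,0,-4],-0.2],[[0,0,0],[0,0,-8],0],[[0,0,0],[0,0,-8],0]]'
python3 w.py w3; python3 - <<'E'
from h import *
f=np.load("w3.npy",allow_pickle=True).item();P=cloud(f)
cv2.imwrite("pics/w3c.png",cv2.resize(f["img"][::,::,::-1],None,fx=1,fy=1))
E
```

```text
time: 3.17
tool_pos: [0.5721, 0.1021, 0.0456]
eef_rot: [3.14, 0.0, 1.495]
wrist_force: [0.3, 0.2, -0.7]
grip_width: 0.4
time: 3.58
tool_pos: [0.5766, 0.1024, 0.1314]
eef_rot: [3.129, -0.001, 1.495]
wrist_force: [1.8, -0.5, 0.9]
grip_width: 0.497
3.6333 [0.57513584 0.10230699 0.1291605 ] [ 3.13199356e+00 -4.87852838e-04  1.49498444e+00] [ 0.78577623 -0.32927292  0.29858995] 0.5019711464921616 [0.58050411 0.17456798 0.27412713]
```

View pics/w3.png

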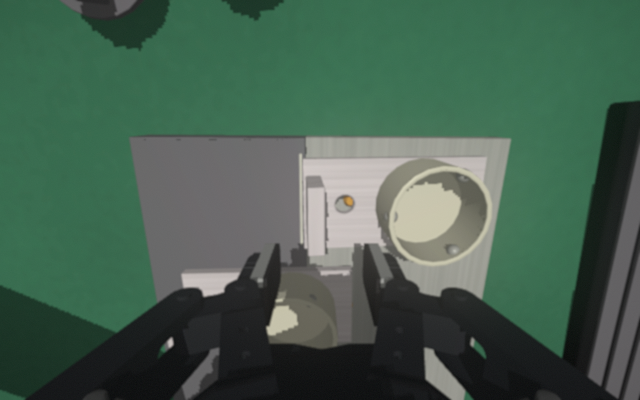

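Carrier A now sits with the pin tip (348,202) inside its hole (345,204). I'll check its height by depth and measure B at the same time.

```bash
cat > flat.py <<'E'
import sys
from h import *
from pots import st,O,R
# flat.py file pin...: plane fit of plate-top depth points around nominal docked pose for each pin
def flat(f,k):
    P=cloud(f);M=np.isfinite(P[...,0]);Q=P[M]
    q=(Q[:,:2]-O)@R*1000-np.array([49,[-157.5,-52.5,52.5,157.5][k-1]])
    a=(abs(q[:,1])<36)&(q[:,0]>-58)&(q[:,0]<72)&(np.hypot(q[:,0]-22,q[:,1])>41)&(np.hypot(q[:,0]+41,q[:,1])>11)&(Q[:,2]>.015)&(Q[:,2]<.06)
    if a.sum()<60: print(k,"few",a.sum());return
    x,y,z=q[a,0],q[a,1],Q[a,2]*1000
    A=np.c_[np.ones(len(x)),x,y];w=np.ones(len(x),bool)
    for _ in range(5):
        c=np.linalg.lstsq(A[w],z[w],rcond=None)[0];w=abs(z-A@c)<np.maximum(2,1.5*np.std((z-A@c)[w]))
    print("pin",k,"n",w.sum(),"z0 mm %.1f  pitch deg %.2f roll %.2f res %.1f"%(c[0],np.degrees(np.arctan(c[1]/1)),np.degrees(np.arctan(c[2])),np.std((z-A@c)[w])), "bed z", end=" ")
    b=(abs(q[:,1])<60)&(abs(q[:,1])>42)&(q[:,0]>-60)&(q[:,0]<80)&(Q[:,2]<.05)
    dk=(abs(q[:,1])<36)&(q[:,0]<-90)&(q[:,0]>-200)&(Q[:,2]<.05)
    print(np.round(np.median(Q[b,2])*1e3,1) if b.sum() else None,"deck",np.round(np.median(Q[dk,2])*1e3,1) if dk.sum() else None)
f=np.load(sys.argv[1],allow_pickle=True).item()
for k in sys.argv[2:]: flat(f,int(k))
E
python3 flat.py w3.npy 4
python3 -m handwheel '[[[0,0,0],[-6,-4,-4],0],[[0,0,0],[-13,-10,-6],0],[[0,0,0],[-16,-11,-6],0],[[0,0,0],[-16,-11,-6],0],[[0,0,0],[-16,-11,-6],0]]'
python3 -m handwheel '[[[0,0,0],[0,0,0],0],[[0,0,0],[0,0,0],0],[[0,0,0],[0,0,0],0]]'
python3 w.py w4; python3 pots.py w4.npy; python3 flat.py w4.npy 4
```

```text
pin 4 n 4307 z0 mm 35.5  pitch deg -3.54 roll 0.03 res 0.6 bed z 22.5 deck 30.0
time: 4.05
tool_pos: [0.4477, -0.0497, 0.1851]
eef_rot: [-3.14, -0.0, 1.496]
wrist_force: [0.8, -0.8, 0.4]
grip_width: 0.504
time: 4.3
tool_pos: [0.45, -0.0489, 0.185]
eef_rot: [3.142, -0.0, 1.494]
wrist_force: [0.0, 0.3, 0.1]
grip_width: 0.501
4.35 [ 0.45025746 -0.04841791  0.1848989 ] [-3.14147547e+00 -3.75795130e-04  1.49513036e+00] [-0.16790915  0.22787575  0.06717271] 0.5006953470275443 [0.45581315 0.02320833 0.32774595]
pot [596.  -15.1] [ 92.3 122.8] world [0.6588 0.0971 0.078 ] stn [ 65.4 156. ]
pot [431.8 123.9] [ 93.8 100.1] world [0.5443 0.0093 0.078 ] stn [-42.2  59.8]
brass [450.2 229.6] 80 [ 0.5846 -0.105   0.028 ] stn [  6.7 -51.2]
pin 4 n 2047 z0 mm 35.7  pitch deg -3.58 roll 0.09 res 0.7 bed z 23.2 deck 30.1
```

A is still tipped (pitch −3.5°, rear high), so it needs a nudge. I'll measure its hole against the pin in w3.

```bash
cat > hp.py <<'E'
import sys
from h import *
from pots import st,O,R
# hp.py file u v [ztop] : hole (dark or brass) centre vs pin tip
f=np.load(sys.argv[1],allow_pickle=True).item();u,v=int(sys.argv[2]),int(sys.argv[3]);zt=float(sys.argv[4]) if len(sys.argv)>4 else .038
r=22;im=f["img"][v-r:v+r+1,u-r:u+r+1];hs=cv2.cvtColor(im,cv2.COLOR_RGB2HSV);g=im.astype(int).sum(2)/3
b=(hs[...,1]>90)&(hs[...,0]<30);t=float(sys.argv[5]) if len(sys.argv)>5 else 165
m=((g<t)|b).astype(np.uint8);n,l,s,c=cv2.connectedComponentsWithStats(m);k=l[r,r]
for q in range(0,2*r+1,2):print(''.join('B' if b[q,j] else ('#' if m[q,j] else '.') for j in range(2*r+1)))
x,y,w,h,a=s[k];hu,hv=u-r+x+(w-1)/2,v-r+y+(h-1)/2;p=onplane(f,hu,hv,zt);print("hole bbox",w,h,"px",hu,hv,"w",p[:2],"stn",st(p))
if b.any():
    yy,xx=np.nonzero(b);q=onplane(f,u-r+(xx.min()+xx.max())/2,v-r+(yy.min()+yy.max())/2,.030);print("pin",q[:2],st(q),"pin-hole stn",st(q)-st(p))
E
python3 hp.py w3.npy 345 204 .038
```

```text
.............................................
.............................................
#............................................
.............................................
.............................................
..#..........................................
.###..................##.....................
.###............#######BB####................
.###..........#######BBBBBBBB##..............
.###........#########BBBBBBBBB#..............
.####.......##########BBBBBBBB##.............
.####.......###########BBBBBBB##.............
.####.......###################..............
.####........#################...............
.####........################................
.####...........#########....................
.#####.......................................
.#####.......................................
.###.........................................
.###.........................................
.###.........................................
.###.........................................
.###.........................................
hole bbox 20 20 px 344.5 203.5 w [0.5974942  0.10304197] stn [  3.76316111 157.28170838]
pin [0.60117158 0.10303504] [  7.43045064 157.55400367] pin-hole stn [3.66728953 0.27229529]
```

```bash
python3 -m handwheel '[[[0,0,0],[4,2.7,0],-0.2],[[0,0,0],[8,5.4,0],-0.2],[[0,0,0],[12,8.1,0],-0.2],[[0,0,0],[16.1,10.9,3],-0.2],[[0,0,0],[16.1,10.9,4],-0.2]]'
python3 -m handwheel '[[[0,0,0],[0,0,3],-0.2],[[0,0,0],[0,0,6],-0.2],[[0,0,0],[0,0,8.5],-0.2],[[0,0,0],[0,0,9],-0.2],[[0,0,0],[0,0,9],-0.2]]'
python3 -m handwheel '[[[0,0,0],[0,0.4,0],-0.2],[[0,0,0],[0,0.8,0],-0.2],[[0,0,0],[0,1.1,0],-0.2],[[0,0,0],[0,1.3,0],-0.2],[[0,0,0],[0,1.3,0],-0.2]]'
python3 w.py w5; python3 flat.py w5.npy 4;python3 hp.py w5.npy 369 247 .036|tail -2
python3 -m handwheel '[[[0,0,0],[0,0.1,0],-0.2],[[0,0,0],[0,0.2,0],-0.2],[[0,0,0],[0,0.2,0],-0.2],[[0,0,0],[0,0.2,0],-0.2]]'
python3 w.py w6; python3 flat.py w6.npy 4;python3 hp.py w6.npy 369 247 .036|tail -2
```

```text
time: 4.77
tool_pos: [0.5747, 0.1077, 0.1461]
eef_rot: [3.135, -0.001, 1.499]
wrist_force: [-0.6, 0.1, 0.0]
grip_width: 0.399
time: 5.18
tool_pos: [0.5691, 0.105, 0.0527]
eef_rot: [-3.136, 0.0, 1.497]
wrist_force: [-0.7, -1.4, 0.4]
grip_width: 0.398
time: 5.6
tool_pos: [0.5849, 0.1022, 0.0565]
eef_rot: [3.139, -0.0, 1.495]
wrist_force: [0.7, 0.1, -0.5]
grip_width: 0.407
5.65 [0.58488544 0.10219286 0.05633353] [ 3.13879514e+00 -1.19589135e-04  1.49454236e+00] [-0.19932495 -0.53734802  0.46086339] 0.4001752961334361 [0.59035728 0.17439989 0.19917892]
pin 4 n 6600 z0 mm 31.1  pitch deg 0.03 roll 0.06 res 0.6 bed z 22.4 deck 30.0
hole bbox 45 45 px 369.0 247.0 w [0.61345433 0.09703341] stn [ 20.13343141 152.50229621]
pin [0.6046035  0.10421176] [ 10.76311756 158.98790873] pin-hole stn [-9.37031385  6.48561252]
time: 5.98
tool_pos: [0.586, 0.1022, 0.0554]
eef_rot: [3.141, -0.0, 1.495]
wrist_force: [-0.5, -0.2, -1.0]
grip_width: 0.4
6.0333 [0.58592032 0.10225364 0.05534254] [ 3.14114725e+00 -2.55511690e-05  1.49478608e+00] [-0.20363303 -0.10762902 -0.22225176] 0.404255280732412 [0.59167668 0.1743694  0.19813531]
pin 4 n 6590 z0 mm 31.1  pitch deg 0.02 roll 0.01 res 0.6 bed z 22.5 deck 30.0
hole bbox 45 45 px 369.0 247.0 w [0.61430508 0.09752726] stn [ 20.94422256 153.0593118 ]
pin [0.60517419 0.10400681] [ 11.34771792 158.82687508] pin-hole stn [-9.59650464  5.76756328]
```

A is docked flat (top at 31.1 mm, pitch 0). B is next, so I'll retreat and locate its hole in w4.

```bash
python3 -m handwheel '[[[0,0,0],[0,-0.8,0],-0.2],[[0,0,0],[0,-1.2,0],-0.1],[[0,0,0],[0,-1.2,-3],-0.1],[[0,0,0],[0,-1.2,-7],0],[[0,0,0],[0,-1.2,-7],0]]'
python3 - <<'E'
from h import *
from pots import st,O,R
f=np.load("w4.npy",allow_pickle=True).item();im=f["img"];g=im.astype(int).sum(2)/3
m=(g>165).astype(np.uint8);m[:, :]=cv2.morphologyEx(m,cv2.MORPH_OPEN,np.ones((3,3)))
print([proj(f,np.array(p)) for p in [(.4795,.0111,.038),(.464,-.203,.038)]])
# white plates: components with holes
cn,hi=cv2.findContours(m,cv2.RETR_CCOMP,cv2.CHAIN_APPROX_NONE)
for i,c in enumerate(cn):
    a=cv2.contourArea(c)
    if hi[0][i][3]>=0 and 100<a<900:
        e=cv2.fitEllipse(c);p=onplane(f,*e[0],.038);print("hole?",np.round(e[0],1),np.round(e[1],1),p[:2],st(p))
    if hi[0][i][3]<0 and a>1500:
        r=cv2.boundingRect(c);print("plate",r,a)
cv2.imwrite("pics/w4c.png",im[:,:,::-1])
E
```

```text
time: 6.45
tool_pos: [0.5774, 0.1034, 0.1312]
eef_rot: [3.13, -0.001, 1.495]
wrist_force: [0.7, 0.3, 0.0]
grip_width: 0.501
[(np.float64(347.26482983657627), np.float64(126.01903801874678)), (np.float64(343.3598139007418), np.float64(320.4873563553124))]
plate (313, 82, 95, 85) 5576.0
hole? [350.5 125.5] [18.6 19.1] [0.48253174 0.01136679] [-103.90684506   57.14241394]
plate (387, 67, 94, 106) 7333.0
plate (548, 0, 74, 54) 1566.5
plate (460, 0, 54, 53) 2161.5
```

```bash
python3 -m handwheel '[[[0,0,0],[-3,-3.5,0],0],[[0,0,0],[-6,-7,0],0],[[0,0,0],[-9.8,-11.2,0],0],[[0,0,0],[-9.8,-11.2,0],0],[[0,0,0],[-9.8,-11.2,0],0]]'
python3 -m handwheel '[[[0,0,0],[0,0,3],0],[[0,0,0],[0,0,6],0],[[0,0,0],[0,0,8.3],0],[[0,0,0],[0,0,8.3],0],[[0,0,0],[0,0,8.3],-0.5]]'
python3 -m handwheel '[[[0,0,0],[0,0,0],-1],[[0,0,0],[0,0,0],-1],[[0,0,0],[0,0,0],-1],[[0,0,0],[0,0,0],-1]]'
python3 w.py w7; python3 hp.py w7.npy 369 247 .038
```

```text
time: 6.87
tool_pos: [0.4483, 0.0131, 0.125]
eef_rot: [-3.134, -0.0, 1.492]
wrist_force: [-0.0, 0.7, 0.2]
grip_width: 0.499
time: 7.28
tool_pos: [0.4543, 0.0144, 0.0416]
eef_rot: [-3.139, -0.0, 1.495]
wrist_force: [0.1, 0.3, 0.1]
grip_width: 0.373
time: 7.62
tool_pos: [0.4555, 0.014, 0.0434]
eef_rot: [3.139, 0.0, 1.495]
wrist_force: [0.8, 2.0, 2.4]
grip_width: 0.138
7.6667 [0.4555089  0.01401449 0.04341059] [3.13902850e+00 1.99154406e-04 1.49502420e+00] [0.0839118  2.07209995 4.70947762] 0.13848304306882944 [0.46092255 0.08623673 0.18612487]
.............................................
.............................................
.............................................
.............................................
.............................................
.............................................
.............................................
.............................................
.............................................
................#############................
#............####################............
#.........#########################..........
#####################################........
#####################################........
######################################.......
######################################.......
######################################.......
#####################################........
####################################.........
###################################..........
#################################............
##############################...............
########################.....................
hole bbox 38 28 px 365.5 255.5 w [0.47987962 0.01105507] stn [-106.52763546   56.63023137]
```

```bash
python3 -m handwheel '[[[0,0,0],[0,1.2,0],-1],[[0,0,0],[-0.1,2.4,0],-1],[[0,0,0],[-0.2,3.7,0],-1],[[0,0,0],[-0.3,5,0],-1],[[0,0,0],[-0.37,6.5,0],-1]]'
python3 -m handwheel '[[[0,0,0],[0,1.2,0],-1],[[0,0,0],[0,2.4,0],-1],[[0,0,0],[0,3.6,0],-1],[[0,0,0],[0,4.8,0],-1],[[0,0,0],[0,4.8,0],-1]]'
python3 -m handwheel '[[[0,0,0],[0,0,0],-1],[[0,0,0],[0,0,0],-0.2],[[0,0,0],[0,0,0],-0.2],[[0,0,0],[0,0,0],-0.2],[[0,0,0],[0,0,0],-0.2]]'
python3 w.py w8; python3 flat.py w8.npy 3 4;python3 hp.py w8.npy 369 255 .036
```

```text
time: 8.08
tool_pos: [0.5146, 0.0064, 0.0435]
eef_rot: [-3.132, -0.001, 1.495]
wrist_force: [-9.6, 1.5, 11.8]
grip_width: 0.136
time: 8.5
tool_pos: [0.5693, 0.0013, 0.043]
eef_rot: [3.138, 0.001, 1.495]
wrist_force: [2.4, 0.6, -3.8]
grip_width: 0.139
time: 8.92
tool_pos: [0.567, 0.0017, 0.0426]
eef_rot: [3.141, 0.0, 1.495]
wrist_force: [0.7, -0.0, -1.1]
grip_width: 0.403
8.9667 [0.56705537 0.0016972  0.04252779] [3.14112135e+00 4.66963754e-05 1.49482905e+00] [-0.02665897  0.45990697  0.0123421 ] 0.40289749320076407 [0.57273709 0.07386006 0.18528849]
pin 3 n 7032 z0 mm 31.1  pitch deg 0.03 roll 0.07 res 0.6 bed z 23.1 deck 30.0
pin 4 n 9443 z0 mm 31.2  pitch deg 0.10 roll 0.01 res 0.7 bed z 23.1 deck 30.1
.............................................
.............................................
................#######......................
...........#####BBBBBBB######................
.......######BBBBBBBBBBBBBB#####.............
.....##################BBBBBB####............
.....##################BBBBBBB####...........
....####################BBBBBBB####..........
...###############
[... 153 characters left out ...]
#######.....
....#####################################....
.....#####################################...
......#####################################..
......#####################################..
......######################################.
......#######################################
......#######################################
....#########################################
....#########################################
....#########################################
....#########################################
hole bbox 42 41 px 370.5 257.0 w [ 0.59421197 -0.00294752] stn [ 8.53785336 51.34895398]
pin [0.59416451 0.00149944] [ 8.15288779 55.77947241] pin-hole stn [-0.38496557  4.43051843]
```

B is docked flat too (31.1 mm, pitch 0). Now for carrier C.

```bash
python3 -m handwheel '[[[0,0,0],[0,0,-3],-0.2],[[0,0,0],[0,0,-7],-0.2],[[0,0,0],[0,0,-11],-0.2],[[0,0,0],[0,0,-15],0],[[0,0,0],[-1,-1,-16],0]]'
python3 -m handwheel '[[[0,0,0],[-3.8,-1.4,0],0],[[0,0,0],[-7.6,-2.8,0],0],[[0,0,0],[-11.4,-4,0],0],[[0,0,0],[-15.2,-5.4,0],0],[[0,0,0],[-19,-7,0],0]]'
python3 -m handwheel '[[[0,0,0],[-3,0,0],0],[[0,0,0],[-5.5,0,0],0],[[0,0,0],[-5.5,0,0],0],[[0,0,0],[-5.5,0,0],0]]'
python3 w.py w9; python3 pots.py w9.npy
```

```text
time: 9.38
tool_pos: [0.5617, -0.0074, 0.2091]
eef_rot: [3.127, 0.001, 1.497]
wrist_force: [1.9, 0.3, 0.2]
grip_width: 0.5
time: 9.8
tool_pos: [0.4715, -0.1931, 0.2027]
eef_rot: [3.14, 0.001, 1.496]
wrist_force: [0.3, -0.7, 0.6]
grip_width: 0.5
time: 10.13
tool_pos: [0.4676, -0.2477, 0.2024]
eef_rot: [3.141, -0.0, 1.492]
wrist_force: [-0.3, 0.4, -0.3]
grip_width: 0.499
10.1833 [ 0.46746007 -0.24628087  0.20218184] [-3.14100599e+00 -9.56772364e-04  1.49359304e+00] [1.19527754 0.56071841 0.18138387] 0.5010675219151759 [ 0.47356016 -0.17559529  0.34508852]
pot [398.3 199.8] [187.2 286. ] world [ 0.5391 -0.2567  0.078 ] stn [ -27.2 -205.9]
brass [432.5  28.6] 113 [ 0.5844 -0.1064  0.028 ] stn [  6.6 -52.6]
brass [451.7 388.3] 497 [ 0.6217 -0.5425  0.028 ] stn [  76.9 -484.6]
```

View pics/w9.png

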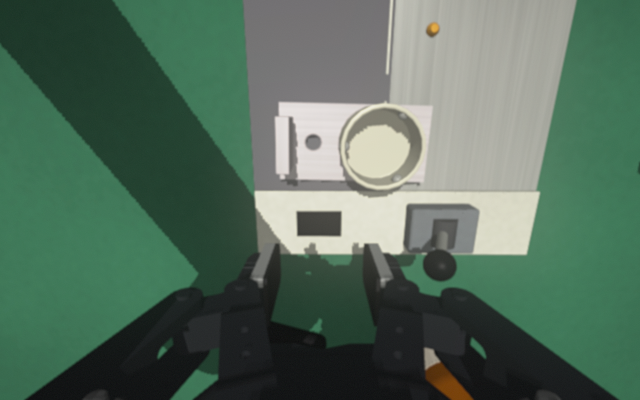

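C's hole is at (314,142), the pot at (382,147) and the tab at (282,145), almost aligned. Pin 2 is at (432,28). The lever knob is at (440,264), on the box at (441,229).

```bash
python3 hp.py w9.npy 314 142 .038 150|tail -1; python3 - <<'E'
from h import *
from pots import st
f=np.load("w9.npy",allow_pickle=True).item()
for u,v,z in [(280,102,.038),(433,106,.038),(284,118,.08),(284,173,.08),(273,118,.08),(289,118,.08)]: p=onplane(f,u,v,z);print(u,v,p[:2],st(p))
P=cloud(f);print("knob",[P[v,u] for u,v in [(440,264),(436,260),(444,268),(430,264)]])
E
```

```text
hole bbox 15 15 px 313.0 142.0 w [ 0.46349273 -0.20148351] stn [-106.72983546 -156.53903509]
280 102 [ 0.43480829 -0.16090209] [-138.41269872 -118.25267747]
433 106 [ 0.58313372 -0.17618358] [  10.64485   -122.2281785]
284 118 [ 0.44199516 -0.17600951] [-130.0995165  -132.77081664]
284 173 [ 0.43664923 -0.2231241 ] [-131.85274699 -180.15530786]
273 118 [ 0.43266779 -0.17528148] [-139.45524062 -132.75308206]
289 118 [ 0.44623512 -0.17634045] [-125.84667184 -132.77887827]
knob [array([ 0.5564735 , -0.29305391,  0.13661777]), array([ 0.5547219 , -0.29142322,  0.13288405]), array([ 0.55904393, -0.29585874,  0.13815735]), array([ 0.55012371, -0.29453738,  0.13289182])]
```

```bash
python3 -m handwheel '[[[0,0,0.28],[2.5,-2,2],0],[[0,0,0.28],[4.5,-3.35,5],0],[[0,0,0.28],[4.5,-3.35,8],0],[[0,0,0.28],[4.5,-3.35,8],0],[[0,0,0.28],[4.5,-3.35,8],0]]'
python3 -m handwheel '[[[0,0,0],[0,0,3],0],[[0,0,0],[0,0,6],0],[[0,0,0],[0,0,7.6],0],[[0,0,0],[0,0,7.6],0],[[0,0,0],[0,0,7.6],-0.5]]'
python3 -m handwheel '[[[0,0,0],[0,0,0],-1],[[0,0,0],[0,0,0],-1],[[0,0,0],[0,0,0],-1],[[0,0,0],[0,0,0],-1]]'
python3 w.py w10; python3 hp.py w10.npy 369 250 .038
```

```text
time: 10.6
tool_pos: [0.4376, -0.1973, 0.1217]
eef_rot: [-3.139, -0.002, 1.472]
wrist_force: [0.2, 0.1, -0.6]
grip_width: 0.502
time: 11.02
tool_pos: [0.4393, -0.1998, 0.0472]
eef_rot: [3.14, 0.001, 1.471]
wrist_force: [-0.0, 0.9, 0.6]
grip_width: 0.374
time: 11.35
tool_pos: [0.4389, -0.1998, 0.0481]
eef_rot: [3.139, 0.002, 1.471]
wrist_force: [-0.7, 0.6, 7.5]
grip_width: 0.132
11.4 [ 0.43896306 -0.19982158  0.04815512] [3.13854029e+00 1.90058812e-03 1.47039785e+00] [-0.96553002  0.73207569  7.18017089] 0.13679738185481638 [ 0.44609192 -0.12750324  0.19072094]
.............................................
.............................................
.............................................
.............................................
.................##########..................
.............##################..............
..........#######################............
.........#########################...........
........###########################..........
.......############################..........
#.....##############################.........
###################################..........
###################################..........
##################################...........
################################.............
##############################...............
#########################....................
##################...........................
##################...........................
##################...........................
###################..........................
####################..................#######
####################..........###############
hole bbox 36 37 px 364.5 254.0 w [ 0.463271   -0.20482179] stn [-106.69746261 -159.88452096]
```

```bash
python3 -m handwheel '[[[0,0,0],[0,1.2,0],-1],[[0,0,-0.15],[0.05,2.4,0],-1],[[0,0,-0.28],[0.1,3.7,0],-1],[[0,0,-0.28],[0.16,5,0],-1],[[0,0,-0.28],[0.16,6.5,0],-1]]'
python3 -m handwheel '[[[0,0,0],[0,1.2,0],-1],[[0,0,0],[0,2.4,0],-1],[[0,0,0],[0,3.6,0],-1],[[0,0,0],[0,4.75,0],-1],[[0,0,0],[0,4.75,0],-1]]'
python3 -m handwheel '[[[0,0,0],[0,0,0],-1],[[0,0,0],[0,0,0],-0.2],[[0,0,0],[0,0,0],-0.2],[[0,0,0],[0,0,0],-0.2],[[0,0,0],[0,0,0],-0.2]]'
python3 w.py w11; python3 flat.py w11.npy 1;python3 hp.py w11.npy 369 252 .036
```

```text
time: 11.82
tool_pos: [0.5001, -0.2028, 0.0482]
eef_rot: [-3.136, -0.002, 1.496]
wrist_force: [-8.0, 0.9, 9.5]
grip_width: 0.135
time: 12.23
tool_pos: [0.5527, -0.2084, 0.0475]
eef_rot: [3.137, 0.002, 1.495]
wrist_force: [1.3, -0.9, -4.6]
grip_width: 0.136
time: 12.65
tool_pos: [0.5501, -0.2077, 0.0466]
eef_rot: [3.141, 0.0, 1.495]
wrist_force: [-0.1, -0.4, -0.1]
grip_width: 0.4
12.7 [ 0.55015216 -0.20776817  0.04657675] [3.14106972e+00 2.02701566e-04 1.49459728e+00] [-0.20383188  0.23790172  0.24908827] 0.4038854210046229 [ 0.55583701 -0.13557487  0.18932426]
pin 1 n 6657 z0 mm 31.1  pitch deg 0.04 roll 0.08 res 0.6 bed z 23.2 deck 30.0
.............................................
................#######......................
...........#######BB########.................
........#####BBBBBBBBBBBB######..............
......#####BBBBBBBBBBBBBBB######.............
.....#####BBBBBBBBBBBBBBBBBB#####............
....#################BBBBBBBB#####...........
....###################BBBBBB#####...........
...#####################BBBBB#####...........
...#####################BBBB######...........
....######################B######............
.....##############################..........
......################################.......
.......#################################.....
.....####################################....
....######################################...
....######################################...
....#######################################..
....#########################################
....#########################################
.....########################################
.....########################################
.....########################################
hole bbox 42 43 px 370.5 253.0 w [ 0.57795132 -0.21202692] stn [   8.19888311 -158.36153148]
pin [ 0.57643114 -0.20786591] [   6.36715752 -154.32795996] pin-hole stn [-1.83172559  4.03357152]
```

All three carriers are docked flat. I'm moving to look at the lids.

```bash
python3 -m handwheel '[[[0,0,0],[0,0,-4],-0.2],[[0,0,0],[0,0,-8],-0.2],[[0,0,0],[0,0,-12],0],[[0,0,0],[4,-0.6,-16],0],[[0,0,0],[8,-1.2,-18],0]]'
python3 -m handwheel '[[[0,0,0],[4,-0.5,0],0],[[0,0,0],[8,-1,0],0],[[0,0,0],[12,-1.5,0],0],[[0,0,0],[16,-2,0],0],[[0,0,0],[20,-2.5,0],0]]'
python3 -m handwheel '[[[0,0,0],[4,-0.5,0],0],[[0,0,0],[8,-1,0],0],[[0,0,0],[12,-1.5,0],0],[[0,0,0],[16,-2,0],0],[[0,0,0],[19.5,-2.4,0],0]]'
python3 -m handwheel '[[[0,0,0],[0,0,0],0],[[0,0,0],[0,0,0],0],[[0,0,0],[0,0,0],0]]'
python3 w.py w12
```

```text
time: 13.12
tool_pos: [0.5473, -0.1448, 0.2206]
eef_rot: [3.135, 0.003, 1.491]
wrist_force: [1.1, 0.0, 0.5]
grip_width: 0.497
time: 13.53
tool_pos: [0.5351, 0.0606, 0.2174]
eef_rot: [3.141, -0.0, 1.494]
wrist_force: [0.4, -0.5, -0.5]
grip_width: 0.505
time: 13.95
tool_pos: [0.5257, 0.2577, 0.2172]
eef_rot: [3.141, -0.001, 1.496]
wrist_force: [-0.1, 0.2, 0.6]
grip_width: 0.498
time: 14.2
tool_pos: [0.5261, 0.2549, 0.2169]
eef_rot: [-3.141, 0.001, 1.496]
wrist_force: [-0.3, 0.1, 0.2]
grip_width: 0.506
14.25 [0.52634805 0.25426086 0.21692817] [-3.14121095e+00  6.04500384e-04  1.49421887e+00] [ 0.03978103 -0.24545657 -0.99096151] 0.4998110211434827 [0.53191537 0.3271723  0.35955979]
```

View pics/w12.png

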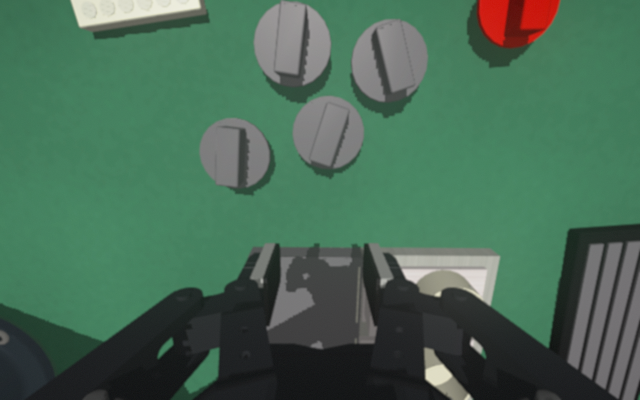

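Four grey lids show at (292,43), (390,60), (328,133) and (235,155), with bars roughly along the image's vertical; the red decoy is at the top right. I'll get the bar tops from depth.

```bash
cat > lids.py <<'E'
import sys
from h import *
f=np.load(sys.argv[1],allow_pickle=True).item();P=cloud(f);im=f["img"].astype(int)
y=bot.sense()["eef_rot"][2]; t=bot.sense()["tool_pos"]
tx=np.array([np.cos(y),np.sin(y)]);ty=np.array([np.sin(y),-np.cos(y)])
red=(im[...,0]-im[...,1]>60)
m=((P[...,2]>.048)&(P[...,2]<.062)&(P[...,1]>.2)).astype(np.uint8)
m=cv2.morphologyEx(m,cv2.MORPH_OPEN,np.ones((3,3)))
n,l,s,c=cv2.connectedComponentsWithStats(m)
for k in range(1,n):
    if s[k,4]<300: continue
    q=P[l==k];(cx,cy),(w,h),a=cv2.minAreaRect((q[:,:2]*1000).astype(np.float32))
    if w<h: w,h,a=h,w,a+90
    a=(a+90)%180-90   # long-axis world angle
    a=a+180 if a<0 else a
    d=np.array([cx,cy])/1000-t[:2]
    jaw=a-90 # world angle of jaw axis (tool y)
    dy=jaw-np.degrees(y-np.pi/2)
    print("px",np.round(c[k]),"red" if red[l==k].mean()>.5 else "grey","xy",round(cx,1),round(cy,1),"size %.0fx%.0f long ang %.1f"%(w,h,a),"z %.4f"%np.median(q[:,2]),"-> shift cm x %.2f y %.2f wz %.2f"%(100*d@tx,100*d@ty,-dy/5))
E
python3 lids.py w12.npy
```

```text
px [290.  37.] grey xy 507.7 396.0 size 60x24 long ang 77.3 z 0.0540 -> shift cm x 13.99 y -2.95 wz 1.66
px [533.  15.] red xy 729.6 399.2 size 25x25 long ang 87.0 z 0.0540 -> shift cm x 16.00 y 19.16 wz -0.28
px [395.  55.] grey xy 604.7 373.7 size 60x24 long ang 103.7 z 0.0540 -> shift cm x 12.51 y 6.90 wz -3.62
px [329. 133.] grey xy 537.8 307.2 size 60x24 long ang 67.5 z 0.0540 -> shift cm x 5.37 y 0.74 wz 3.63
px [228. 156.] grey xy 433.2 292.4 size 60x24 long ang 80.0 z 0.0539 -> shift cm x 3.09 y -9.58 wz 1.12
```

```bash
python3 -m handwheel '[[[0,0,1.2],[2,0.3,4],0],[[0,0,2.4],[4,0.6,8],0],[[0,0,3.63],[5.37,0.74,10],0],[[0,0,3.63],[5.37,0.74,10],0],[[0,0,3.63],[5.37,0.74,10],0]]' 60
python3 -m handwheel '[[[0,0,0],[0,0,3],0],[[0,0,0],[0,0,6],0],[[0,0,0],[0,0,8.4],0],[[0,0,0],[0,0,8.4],0],[[0,0,0],[0,0,8.4],0]]'
python3 -m handwheel '[[[0,0,0],[0,0,0],-1],[[0,0,0],[0,0,0],-1],[[0,0,0],[0,0,0],-1],[[0,0,0],[0,0,0],-1],[[0,0,0],[0,0,0],-1]]'
python3 -m handwheel '[[[0,0,0],[0,0,-3],-1],[[0,0,0],[0,0,-6],-1],[[0,0,0],[0,0,-10],-1],[[0,0,0],[0,0,-13],-1],[[0,0,0],[0,0,-13],-1]]'
python3 -m handwheel '[[[0,0,0],[0,0,0],-1],[[0,0,0],[0,0,0],-1]]'
cat > go.py <<'E'
import sys,numpy as np
from station import bot
s=bot.sense();t=s["tool_pos"];y=s["eef_rot"][2];tx=np.array([np.cos(y),np.sin(y)]);ty=np.array([np.sin(y),-np.cos(y)])
d=np.array([float(sys.argv[1]),float(sys.argv[2])])-t[:2]
print("at",t,"yaw",y,"t",s["time"],"shift cm x %.2f y %.2f"%(100*d@tx,100*d@ty),"F",s["wrist_force"],"grip",s["grip_width"])
E
python3 go.py .6640 .0982
```

```text
time: 14.67
tool_pos: [0.5373, 0.3066, 0.1155]
eef_rot: [-3.139, 0.003, 1.179]
wrist_force: [0.2, -0.1, 1.1]
grip_width: 0.501
time: 15.08
tool_pos: [0.5386, 0.3068, 0.034]
eef_rot: [3.141, 0.0, 1.178]
wrist_force: [1.0, 0.5, 0.1]
grip_width: 0.5
time: 15.5
tool_pos: [0.5403, 0.3085, 0.0361]
eef_rot: [3.137, -0.003, 1.179]
wrist_force: [-0.1, -1.3, 7.3]
grip_width: 0.265
time: 15.92
tool_pos: [0.5424, 0.31, 0.1714]
eef_rot: [3.13, -0.011, 1.179]
wrist_force: [1.1, 0.9, 0.3]
grip_width: 0.268
time: 16.08
tool_pos: [0.5372, 0.308, 0.1632]
eef_rot: [-3.141, 0.0, 1.178]
wrist_force: [-0.1, -0.2, -1.8]
grip_width: 0.267
at [0.53724042 0.30798313 0.16320347] yaw 1.1783585727602701 t 16.0833 shift cm x -14.54 y 19.74 F [-0.0714329  -0.20074605 -1.83213472] grip 0.26695723737132193
```

Lid gripped. Before placing it, I'll check from the fixed cameras that the pots haven't been knocked.

```bash
cat > rim.py <<'E'
from h import *
from scipy.optimize import least_squares
pots={"A":(.6640,.0982),"B":(.6558,-.0058),"C":(.6389,-.2153)}
def rim(names=("scene","side"),zl=.064,zh=.078):
    for n in names:
        f=grab_frame(n);P=cloud(f);im=f["img"].astype(int)
        for k,c in pots.items():
            Q=P[np.isfinite(P[...,0])&(P[...,2]>zl)&(P[...,2]<zh)&(np.hypot(P[...,0]-c[0],P[...,1]-c[1])<.065)]
            if len(Q)<40: print(n,k,"few",len(Q));continue
            r=least_squares(lambda p:np.hypot(Q[:,0]-p[0],Q[:,1]-p[1])-.036,c,loss="soft_l1",f_scale=.002)
            res=abs(r.fun);print(n,k,len(Q),np.round(r.x,4),"diff mm",np.round((r.x-c)*1e3,1),"medres %.1f"%(1e3*np.median(res)),"z %.1f"%(1e3*np.median(Q[:,2])))
if __name__=="__main__": rim()
E
python3 rim.py
```

```text
scene A 165 [0.6658 0.0954] diff mm [ 1.8 -2.8] medres 1.2 z 68.8
scene B 172 [ 0.6567 -0.0085] diff mm [ 0.9 -2.7] medres 1.3 z 69.3
scene C 180 [ 0.6404 -0.2152] diff mm [1.5 0.1] medres 1.2 z 68.9
side A few 29
side B few 9
side C few 0
```

```bash
python3 -m handwheel '[[[0,0,0],[-2.4,3.3,0],-1],[[0,0,0],[-4.8,6.6,0],-1],[[0,0,0],[-7.2,9.9,0],-1],[[0,0,0],[-9.6,13.2,0],-1],[[0,0,0],[-12,16.4,0],-1]]'
python3 -m handwheel '[[[0,0,0],[-1.8,2.4,0],-1],[[0,0,0],[-2.6,3.4,0],-1],[[0,0,0],[-2.6,3.4,0],-1],[[0,0,0],[-2.6,3.4,0],-1],[[0,0,0],[-2.6,3.4,2],-1]]'
python3 -m handwheel '[[[0,0,0],[0,0,1],-1],[[0,0,0],[0,0,2],-1],[[0,0,0],[0,0,2],-1],[[0,0,0],[0,0,2],-1]]'
python3 go.py .6645 .0972
```

```text
time: 16.6
tool_pos: [0.6433, 0.1329, 0.1609]
eef_rot: [-3.138, 0.002, 1.178]
wrist_force: [0.5, 0.6, -0.9]
grip_width: 0.262
time: 17.02
tool_pos: [0.6664, 0.0992, 0.1457]
eef_rot: [3.137, -0.003, 1.179]
wrist_force: [0.9, 0.4, -1.1]
grip_width: 0.264
time: 17.35
tool_pos: [0.6638, 0.0987, 0.122]
eef_rot: [-3.139, 0.001, 1.18]
wrist_force: [-0.7, -0.1, -1.1]
grip_width: 0.263
at [0.6638193  0.09870918 0.12204883] yaw 1.1795387557953219 t 17.35 shift cm x -0.11 y 0.12 F [-0.71388793 -0.08695655 -1.06293208] grip 0.2628080618254748
```

```bash
python3 -m handwheel '[[[0,0,0],[-0.1,0.1,0.8],-1],[[0,0,0],[-0.1,0.1,1.5],-1],[[0,0,0],[-0.1,0.1,2],-1],[[0,0,0],[-0.1,0.1,2.4],-1],[[0,0,0],[-0.1,0.1,2.4],-1]]'
python3 -m handwheel '[[[0,0,0],[0,0,0.2],-1],[[0,0,0],[0,0,0.2],-1],[[0,0,0],[0,0,0.4],-1],[[0,0,0],[0,0,0.4],-1]]'
python3 -m handwheel '[[[0,0,0],[0,0,0.2],-1],[[0,0,0],[0,0,0.2],-1],[[0,0,0],[0,0,0.4],-1],[[0,0,0],[0,0,0.4],-1]]'
```

```text
time: 17.77
tool_pos: [0.6648, 0.0969, 0.0982]
eef_rot: [-3.139, -0.001, 1.178]
wrist_force: [-1.1, 2.8, -1.3]
grip_width: 0.263
time: 18.1
tool_pos: [0.6654, 0.0965, 0.095]
eef_rot: [-3.141, -0.0, 1.178]
wrist_force: [-1.5, 2.7, 1.2]
grip_width: 0.262
time: 18.43
tool_pos: [0.6656, 0.0961, 0.0906]
eef_rot: [3.141, 0.0, 1.178]
wrist_force: [0.2, 2.1, -1.0]
grip_width: 0.266
```

```bash
python3 -m handwheel '[[[0,0,0],[0.1,0,0.2],-1],[[0,0,0],[0.1,0,0.2],-1],[[0,0,0],[0.1,0,0.4],-1],[[0,0,0],[0.1,0,0.4],-1]]'
python3 -m handwheel '[[[0,0,0],[0,0,0.2],-1],[[0,0,0],[0,0,0.2],-1],[[0,0,0],[0,0,0.3],-1],[[0,0,0],[0,0,0.3],-1]]'
cat > lidz.py <<'E'
import sys
from h import *
from pots import O,R
# heights of lid disc & grip above predicted pot centre, from given camera file or live cameras
pots={"A":(.6640,.0982),"B":(.6558,-.0058),"C":(.6389,-.2153)}
fs={n:(np.load(n,allow_pickle=True).item() if n.endswith("npy") else grab_frame(n)) for n in sys.argv[2:]}
for n,f in fs.items():
  for k in sys.argv[1]:
    P=cloud(f);c=pots[k];Q=P[np.isfinite(P[...,0])&(np.hypot(P[...,0]-c[0],P[...,1]-c[1])<.045)&(P[...,2]>.05)&(P[...,2]<.13)]
    h,e=np.histogram(Q[:,2]*1e3,bins=np.arange(50,130,2));print(n,k,dict((int(a),int(b)) for a,b in zip(e,h) if b>15))
    D=Q[(Q[:,2]<.093)&(Q[:,2]>.068)]
    if len(D)>30:
        w=np.ones(len(D),bool);A=np.c_[np.ones(len(D)),D[:,0]-c[0],D[:,1]-c[1]]
        for _ in range(6):
            q=np.linalg.lstsq(A[w],D[w,2],rcond=None)[0];r=abs(D[:,2]-A@q);w=r<max(.0015,1.5*np.std(r[w]))
        print("  disc n",w.sum(),"z %.1f (home 77) tilt deg %.1f %.1f"%(q[0]*1e3,*np.degrees(q[1:])),"centroid diff",np.round((D[w,:2].mean(0)-c)*1e3,1))
E
python3 lidz.py A scene side
```

```text
time: 18.77
tool_pos: [0.6658, 0.0966, 0.0872]
eef_rot: [-3.141, 0.001, 1.178]
wrist_force: [-1.5, 0.4, 1.7]
grip_width: 0.266
time: 19.1
tool_pos: [0.6658, 0.0965, 0.0871]
eef_rot: [3.141, 0.001, 1.178]
wrist_force: [-6.0, -0.4, 14.9]
grip_width: 0.265
scene A {72: 27, 74: 87, 76: 94, 78: 44, 102: 40, 104: 35}
  disc n 153 z 76.4 (home 77) tilt deg -1.2 -0.2 centroid diff [ 15.5 -14.5]
side A {72: 27, 74: 47, 76: 36, 78: 24, 80: 26, 104: 19}
  disc n 65 z 78.1 (home 77) tilt deg 3.5 -4.6 centroid diff [-13.9  12.3]
```

```bash
python3 -m handwheel '[[[0,0,0],[0,0,0.2],-1],[[0,0,0],[0,0,0.25],-1],[[0,0,0],[0,0,0.25],-1]]'
python3 -m handwheel '[[[0,0,0],[0,0,-0.5],-1],[[0,0,0],[0,0,-0.5],0],[[0,0,0],[0,0,-0.5],0],[[0,0,0],[0,0,-0.5],0],[[0,0,0],[0,0,-4],0]]'
python3 -m handwheel '[[[0,0,0],[0,0,-4],0],[[0,0,0],[4,0,-7],0],[[0,0,0],[8,0,-10],0],[[0,0,0],[11,-3,-10],0],[[0,0,0],[14,-6,-10],0]]'
python3 -m handwheel '[[[0,0,-1.2],[0,0,0],0],[[0,0,-2.4],[0,0,0],0],[[0,0,-3.6],[0,0,0],0],[[0,0,-3.6],[0,0,0],0]]'
python3 lidz.py A scene side; python3 w.py w13; python3 lids.py w13.npy; python3 lidz.py A w13.npy
```

```text
time: 19.45
tool_pos: [0.6658, 0.0966, 0.087]
eef_rot: [3.14, 0.001, 1.179]
wrist_force: [-10.4, -1.1, 25.6]
grip_width: 0.267
time: 19.87
tool_pos: [0.6608, 0.0967, 0.1138]
eef_rot: [-3.127, 0.006, 1.178]
wrist_force: [-0.3, -0.9, -0.5]
grip_width: 0.502
time: 20.28
tool_pos: [0.6724, 0.2386, 0.2239]
eef_rot: [3.134, -0.005, 1.176]
wrist_force: [1.0, 1.1, 0.0]
grip_width: 0.503
time: 20.62
tool_pos: [0.6683, 0.2382, 0.22]
eef_rot: [-3.141, 0.001, 1.495]
wrist_force: [0.2, -0.2, 0.0]
grip_width: 0.501
scene A {72: 32, 74: 111, 76: 98, 78: 31, 98: 17, 100: 27, 102: 73, 104: 62, 106: 17}
  disc n 175 z 75.7 (home 77) tilt deg 0.7 -0.0 centroid diff [ 12.2 -11.1]
side A {72: 30, 74: 36, 76: 41, 78: 40, 80: 22, 100: 27, 102: 25, 104: 37, 106: 19}
  disc n 60 z 78.4 (home 77) tilt deg 1.8 -3.3 centroid diff [-9.   9.7]
20.7667 [0.66851226 0.23747379 0.22031167] [-3.14100885e+00  3.23115814e-04  1.48952240e+00] [ 0.40821114 -0.88589123 -0.13853475] 0.5016648038651101 [0.67472912 0.30981463 0.36289291]
px [135.  33.] grey xy 508.4 395.5 size 59x25 long ang 77.4 z 0.0538 -> shift cm x 14.45 y -17.24 wz 1.59
px [374.  11.] red xy 729.6 395.5 size 24x18 long ang 175.9 z 0.0539 -> shift cm x 16.24 y 4.81 wz -18.11
px [242.  49.] grey xy 604.9 373.5 size 60x24 long ang 104.0 z 0.0539 -> shift cm x 13.05 y -7.44 wz -3.74
px [ 89. 150.] grey xy 433.5 292.3 size 60x26 long ang 79.3 z 0.0536 -> shift cm x 3.56 y -23.87 wz 1.21
w13.npy A {50: 45, 52: 57, 54: 46, 56: 60, 58: 48, 60: 56, 62: 56, 64: 46, 66: 67, 68: 32, 72: 58, 74: 192, 76: 1648, 78: 115, 80: 39, 82: 38, 84: 39, 86: 38, 88: 51, 90: 37, 92: 42, 94: 49, 96: 45, 98: 46, 100: 47, 102: 142, 104: 824, 106: 28}
  disc n 1853 z 76.9 (home 77) tilt deg 0.1 0.0 centroid diff [0.7 3.4]
```

Lid A is home and level (disc at 76.9 mm, tilt about 0°). Next I'll take the lid at (604.9, 373.5) to pot B.

```bash
python3 -m handwheel '[[[0,0,-1.2],[3.5,-2,2],0],[[0,0,-2.4],[7,-4,5],0],[[0,0,-3.74],[10.5,-6,8],0],[[0,0,-3.74],[13.05,-7.44,10],0],[[0,0,-3.74],[13.05,-7.44,10],0]]' 60
python3 -m handwheel '[[[0,0,0],[0,0,3],0],[[0,0,0],[0,0,6],0],[[0,0,0],[0,0,8.5],0],[[0,0,0],[0,0,8.5],0],[[0,0,0],[0,0,8.5],0]]'
python3 -m handwheel '[[[0,0,0],[0,0,0],-1],[[0,0,0],[0,0,0],-1],[[0,0,0],[0,0,0],-1],[[0,0,0],[0,0,0],-1],[[0,0,0],[0,0,0],-1]]'
python3 -m handwheel '[[[0,0,0],[0,0,-3],-1],[[0,0,0],[0,0,-6],-1],[[0,0,0],[0,0,-10],-1],[[0,0,0],[0,0,-14],-1],[[0,0,0],[0,0,-14],-1]]'
python3 -m handwheel '[[[0,0,0],[0,0,0],-1],[[0,0,0],[0,0,0],-1]]'
python3 rim.py; python3 go.py .656 -.0065
```

```text
time: 21.18
tool_pos: [0.5996, 0.3765, 0.1165]
eef_rot: [-3.134, -0.001, 1.82]
wrist_force: [-0.8, -1.0, -0.9]
grip_width: 0.499
time: 21.6
tool_pos: [0.6039, 0.3728, 0.0346]
eef_rot: [-3.138, 0.001, 1.817]
wrist_force: [0.1, 0.1, 0.6]
grip_width: 0.501
time: 22.02
tool_pos: [0.6063, 0.3742, 0.0386]
eef_rot: [3.137, -0.0, 1.818]
wrist_force: [0.3, -0.9, 5.9]
grip_width: 0.261
time: 22.43
tool_pos: [0.6094, 0.3761, 0.1864]
eef_rot: [3.124, -0.003, 1.819]
wrist_force: [1.1, 1.2, 0.7]
grip_width: 0.261
time: 22.6
tool_pos: [0.6036, 0.3735, 0.1758]
eef_rot: [-3.14, 0.0, 1.819]
wrist_force: [-0.4, -1.1, -1.9]
grip_width: 0.264
scene A 279 [0.6628 0.095 ] diff mm [-1.2 -3.2] medres 4.3 z 75.3
scene B 182 [ 0.6568 -0.008 ] diff mm [ 1.  -2.2] medres 1.4 z 69.0
scene C 179 [ 0.6405 -0.2151] diff mm [1.6 0.2] medres 1.2 z 69.2
side A 134 [0.666  0.0953] diff mm [ 2.  -2.9] medres 4.3 z 75.2
side B 64 [ 0.6523 -0.0042] diff mm [-3.5  1.6] medres 1.5 z 69.5
side C few 5
at [0.60277638 0.37305774 0.17367265] yaw 1.818592012892374 t 22.7 shift cm x -38.10 y -4.15 F [-0.59512236  0.33988101 -1.48890524] grip 0.2591924058417789
```

```bash
python3 -m handwheel '[[[0,0,0],[-4,-0.4,0],-1],[[0,0,0],[-8,-0.8,0],-1],[[0,0,0],[-12,-1.3,0],-1],[[0,0,0],[-16,-1.7,0],-1],[[0,0,0],[-20,-2.1,0],-1]]'
python3 -m handwheel '[[[0,0,0],[-4,-0.4,0],-1],[[0,0,0],[-8,-0.8,0],-1],[[0,0,0],[-12,-1.3,0],-1],[[0,0,0],[-16,-1.7,0],-1],[[0,0,0],[-18.1,-2.05,0],-1]]'
python3 -m handwheel '[[[0,0,0],[0,0,0],-1],[[0,0,0],[0,0,2],-1],[[0,0,0],[0,0,4],-1],[[0,0,0],[0,0,4.8],-1],[[0,0,0],[0,0,4.8],-1]]'
python3 -m handwheel '[[[0,0,0],[0,0,0],-1],[[0,0,0],[0,0,0],-1]]'
python3 go.py .656 -.0065
```

```text
time: 23.12
tool_pos: [0.6317, 0.173, 0.1735]
eef_rot: [-3.137, -0.001, 1.819]
wrist_force: [0.6, -0.2, -0.2]
grip_width: 0.264
time: 23.53
tool_pos: [0.6573, -0.0107, 0.1737]
eef_rot: [-3.138, 0.001, 1.815]
wrist_force: [0.3, -0.4, -1.5]
grip_width: 0.264
time: 23.95
tool_pos: [0.6546, -0.0047, 0.1239]
eef_rot: [-3.134, -0.004, 1.819]
wrist_force: [-0.6, -1.0, -0.5]
grip_width: 0.262
time: 24.12
tool_pos: [0.6581, -0.0053, 0.1284]
eef_rot: [3.141, 0.0, 1.819]
wrist_force: [-0.4, -0.3, -1.0]
grip_width: 0.262
at [ 0.65813132 -0.00528231  0.12840682] yaw 1.81940478089692 t 24.1167 shift cm x -0.07 y -0.24 F [-0.37479073 -0.29633727 -0.99735606] grip 0.26155177641131094
```

```bash
python3 -m handwheel '[[[0,0,0],[0,-0.15,0.8],-1],[[0,0,0],[0,-0.15,1.6],-1],[[0,0,0],[0,-0.15,2.2],-1],[[0,0,0],[0,-0.15,2.8],-1],[[0,0,0],[0,-0.15,2.8],-1]]'
python3 -m handwheel '[[[0,0,0],[0,0,0.3],-1],[[0,0,0],[0,0,0.5],-1],[[0,0,0],[0,0,0.7],-1],[[0,0,0],[0,0,0.9],-1],[[0,0,0],[0,0,0.9],-1]]'
python3 -m handwheel '[[[0,0,0],[0,0,0.2],-1],[[0,0,0],[0,0,0.3],-1],[[0,0,0],[0,0,0.3],-1]]'
python3 -m handwheel '[[[0,0,0],[0,0,0.2],-1],[[0,0,0],[0,0,0.3],-1],[[0,0,0],[0,0,0.3],-1]]'
```

```text
time: 24.53
tool_pos: [0.655, -0.0062, 0.0984]
eef_rot: [-3.138, -0.001, 1.819]
wrist_force: [-0.2, -1.0, -0.1]
grip_width: 0.261
time: 24.95
tool_pos: [0.6555, -0.0062, 0.0901]
eef_rot: [-3.14, -0.001, 1.819]
wrist_force: [-1.4, -1.0, -4.1]
grip_width: 0.261
time: 25.2
tool_pos: [0.6556, -0.0062, 0.0896]
eef_rot: [-3.14, -0.0, 1.819]
wrist_force: [-5.8, -0.2, 8.2]
grip_width: 0.266
time: 25.45
tool_pos: [0.6556, -0.0062, 0.0895]
eef_rot: [-3.141, 0.0, 1.819]
wrist_force: [-8.6, 1.0, 21.9]
grip_width: 0.268
```

```bash
python3 -m handwheel '[[[0,0,0],[0,0,-0.5],-1],[[0,0,0],[0,0,-0.5],0],[[0,0,0],[0,0,-0.5],0],[[0,0,0],[0,0,-0.5],0],[[0,0,0],[0,0,-4],0]]'
python3 -m handwheel '[[[0,0,0],[0,0,-4],0],[[0,0,0],[2,0,-8],0],[[0,0,0],[5.5,-1,-9],0],[[0,0,0],[9,-2,-9],0],[[0,0,0],[12.8,-3,-9],0]]'
python3 -m handwheel '[[[0,0,1.2],[4,-0.7,0],0],[[0,0,2.4],[8,-1.4,0],0],[[0,0,3.74],[12,-2,0],0],[[0,0,3.74],[16,-2.6,0],0],[[0,0,3.74],[16,-2.6,0],0]]'
python3 -m handwheel '[[[0,0,0],[0,0,0],0],[[0,0,0],[0,0,0],0]]'
python3 w.py w14; python3 lids.py w14.npy; python3 lidz.py AB scene side w14.npy; python3 rim.py
```

```text
time: 25.87
tool_pos: [0.6514, -0.0054, 0.1178]
eef_rot: [-3.128, -0.006, 1.818]
wrist_force: [0.6, 0.9, -1.4]
grip_width: 0.499
time: 26.28
tool_pos: [0.5967, 0.1111, 0.2165]
eef_rot: [3.137, 0.001, 1.817]
wrist_force: [-0.5, 0.7, -0.3]
grip_width: 0.497
time: 26.7
tool_pos: [0.5275, 0.2657, 0.2146]
eef_rot: [-3.139, -0.003, 1.499]
wrist_force: [-0.4, -0.4, -0.8]
grip_width: 0.5
time: 26.87
tool_pos: [0.5316, 0.2593, 0.2147]
eef_rot: [3.141, 0.0, 1.493]
wrist_force: [0.3, 0.0, -0.8]
grip_width: 0.499
26.9167 [0.53200789 0.25860274 0.21472827] [3.14118073e+00 3.42519436e-04 1.49184588e+00] [-0.51924101 -0.01955367 -0.37968454] 0.4939179610178713 [0.53745602 0.33154454 0.35736691]
px [528.  17.] red xy 729.4 400.7 size 28x25 long ang 85.0 z 0.0540 -> shift cm x 15.72 y 18.55 wz 0.10
px [284.  43.] grey xy 507.7 396.2 size 60x24 long ang 77.4 z 0.0540 -> shift cm x 13.52 y -3.51 wz 1.62
px [222. 161.] grey xy 433.2 292.4 size 60x25 long ang 80.0 z 0.0538 -> shift cm x 2.59 y -10.11 wz 1.10
scene A {58: 18, 72: 38, 74: 110, 76: 84, 78: 36, 94: 17, 100: 28, 102: 74, 104: 72}
  disc n 164
[... 234 characters left out ...]
6: 34, 78: 19}
  disc n 51 z 81.6 (home 77) tilt deg 9.9 1.4 centroid diff [-24.   -4.8]
w14.npy A {50: 41, 52: 41, 54: 35, 56: 23, 58: 22, 104: 37}
w14.npy B {52: 16, 54: 18, 56: 17, 58: 26, 60: 20, 62: 28, 64: 21, 66: 28, 68: 29, 70: 18, 72: 31, 74: 49, 76: 414, 78: 47, 80: 23, 82: 31, 84: 20, 86: 19, 88: 22, 90: 19, 94: 20, 96: 17}
  disc n 461 z 77.2 (home 77) tilt deg -0.3 -0.4 centroid diff [11.2 19.6]
scene A 279 [0.6627 0.0949] diff mm [-1.3 -3.3] medres 4.1 z 75.6
scene B 332 [ 0.6552 -0.0074] diff mm [-0.6 -1.6] medres 3.9 z 75.5
scene C 183 [ 0.6402 -0.2152] diff mm [1.3 0.1] medres 1.2 z 68.9
side A few 10
side B 76 [0.6585 0.0012] diff mm [2.7 7. ] medres 4.8 z 75.1
side C few 0
```

B's lid is home (77.2 mm). Third lid goes to C.

```bash
python3 -m handwheel '[[[0,0,0.8],[3.5,-1,2],0],[[0,0,1.62],[7,-2,5],0],[[0,0,1.62],[10.5,-3,8],0],[[0,0,1.62],[13.52,-3.51,9.6],0],[[0,0,1.62],[13.52,-3.51,9.6],0]]' 60
python3 -m handwheel '[[[0,0,0],[0,0,3],0],[[0,0,0],[0,0,6],0],[[0,0,0],[0,0,8.5],0],[[0,0,0],[0,0,8.5],0],[[0,0,0],[0,0,8.5],0]]'
python3 -m handwheel '[[[0,0,0],[0,0,0],-1],[[0,0,0],[0,0,0],-1],[[0,0,0],[0,0,0],-1],[[0,0,0],[0,0,0],-1],[[0,0,0],[0,0,0],-1]]'
python3 -m handwheel '[[[0,0,0],[0,0,-3],-1],[[0,0,0],[0,0,-6],-1],[[0,0,0],[0,0,-10],-1],[[0,0,0],[0,0,-14],-1],[[0,0,0],[0,0,-14.5],-1]]'
python3 -m handwheel '[[[0,0,0],[0,0,0],-1],[[0,0,0],[0,0,0],-1]]'
python3 go.py .6395 -.2152
```

```text
time: 27.53
tool_pos: [0.5041, 0.3998, 0.1144]
eef_rot: [-3.136, 0.002, 1.353]
wrist_force: [-0.2, 0.6, -0.6]
grip_width: 0.5
time: 27.95
tool_pos: [0.5067, 0.3954, 0.033]
eef_rot: [-3.139, 0.002, 1.35]
wrist_force: [1.1, -0.1, -0.0]
grip_width: 0.498
time: 28.37
tool_pos: [0.5086, 0.3974, 0.0363]
eef_rot: [3.138, -0.003, 1.351]
wrist_force: [1.2, -1.0, 7.0]
grip_width: 0.265
time: 28.78
tool_pos: [0.5108, 0.3993, 0.1874]
eef_rot: [3.13, -0.01, 1.351]
wrist_force: [0.7, 0.8, 0.9]
grip_width: 0.263
time: 28.95
tool_pos: [0.5063, 0.3966, 0.1791]
eef_rot: [-3.141, 0.0, 1.351]
wrist_force: [-0.2, -0.4, -2.6]
grip_width: 0.269
at [0.50626185 0.39660863 0.17910813] yaw 1.3510137189289644 t 28.95 shift cm x -56.80 y 26.34 F [-0.18151963 -0.42688817 -2.59321898] grip 0.268766319188545
```

```bash
python3 -m handwheel '[[[0,0,0],[-3.6,1.7,0],-1],[[0,0,0],[-7.2,3.3,0],-1],[[0,0,0],[-10.8,5,0],-1],[[0,0,0],[-14.4,6.6,0],-1],[[0,0,0],[-18,8.3,0],-1]]'
python3 -m handwheel '[[[0,0,0],[-3.6,1.7,0],-1],[[0,0,0],[-7.2,3.3,0],-1],[[0,0,0],[-10.8,5,0],-1],[[0,0,0],[-14.4,6.6,0],-1],[[0,0,0],[-18,8.3,0],-1]]'
python3 -m handwheel '[[[0,0,0],[-3.6,1.7,0],-1],[[0,0,0],[-7.2,3.3,0],-1],[[0,0,0],[-10.8,5,0],-1],[[0,0,0],[-14.4,6.6,0],-1],[[0,0,0],[-18,8.3,0],-1]]'
python3 -m handwheel '[[[0,0,0],[-2.8,1.44,0],-1],[[0,0,0],[-2.8,1.44,0],-1],[[0,0,0],[-2.8,1.44,2.5],-1],[[0,0,0],[-2.8,1.44,5],-1],[[0,0,0],[-2.8,1.44,5],-1]]'
python3 -m handwheel '[[[0,0,0],[0,0,0],-1],[[0,0,0],[0,0,0],-1]]'
python3 go.py .6395 -.2152; python3 rim.py
```

```text
time: 29.37
tool_pos: [0.5465, 0.2012, 0.1762]
eef_rot: [-3.136, 0.002, 1.352]
wrist_force: [0.6, -0.3, -0.9]
grip_width: 0.266
time: 29.78
tool_pos: [0.5883, 0.0078, 0.1762]
eef_rot: [-3.135, 0.0, 1.351]
wrist_force: [-0.2, 0.9, -1.0]
grip_width: 0.26
time: 30.2
tool_pos: [0.6302, -0.1856, 0.1757]
eef_rot: [-3.135, -0.002, 1.351]
wrist_force: [1.1, -0.1, -1.2]
grip_width: 0.266
time: 30.62
tool_pos: [0.6346, -0.2123, 0.1211]
eef_rot: [-3.126, -0.004, 1.35]
wrist_force: [-1.3, 1.0, -1.7]
grip_width: 0.27
time: 30.78
tool_pos: [0.6398, -0.2144, 0.1284]
eef_rot: [-3.14, -0.0, 1.351]
wrist_force: [0.1, -0.7, 0.4]
grip_width: 0.261
at [ 0.63983206 -0.21435752  0.12844371] yaw 1.3513717593978614 t 30.7833 shift cm x -0.09 y -0.01 F [ 0.12149516 -0.69988584  0.39296883] grip 0.26146880716833976
scene A 266 [0.6628 0.0948] diff mm [-1.2 -3.4] medres 4.2 z 75.4
scene B 327 [ 0.6553 -0.0071] diff mm [-0.5 -1.3] medres 3.8 z 75.5
scene C 97 [ 0.6399 -0.2153] diff mm [1. 0.] medres 1.0 z 69.0
side A 144 [0.6659 0.0953] diff mm [ 1.9 -2.9] medres 4.0 z 75.4
side B 157 [ 0.6548 -0.0042] diff mm [-1.   1.6] medres 2.9 z 75.4
side C 66 [ 0.6366 -0.2124] diff mm [-2.3  2.9] medres 1.8 z 68.9
```

```bash
python3 -m handwheel '[[[0,0,0],[0,0,0.8],-1],[[0,0,0],[0,0,1.6],-1],[[0,0,0],[0,0,2.4],-1],[[0,0,0],[0,0,3],-1],[[0,0,0],[0,0,3],-1]]'
python3 -m handwheel '[[[0,0,0],[0,0,0.3],-1],[[0,0,0],[0,0,0.5],-1],[[0,0,0],[0,0,0.7],-1],[[0,0,0],[0,0,0.9],-1],[[0,0,0],[0,0,1.1],-1]]'
python3 -m handwheel '[[[0,0,0],[0,0,0.2],-1],[[0,0,0],[0,0,0.3],-1],[[0,0,0],[0,0,0.3],-1]]'
python3 -m handwheel '[[[0,0,0],[0,0,0.2],-1],[[0,0,0],[0,0,0.3],-1],[[0,0,0],[0,0,0.3],-1]]'
```

```text
time: 31.3
tool_pos: [0.6386, -0.2139, 0.0969]
eef_rot: [-3.137, -0.002, 1.351]
wrist_force: [-1.0, 1.9, -1.5]
grip_width: 0.268
time: 31.72
tool_pos: [0.6397, -0.2147, 0.0877]
eef_rot: [-3.141, -0.0, 1.351]
wrist_force: [-0.9, 1.3, -0.6]
grip_width: 0.264
time: 31.97
tool_pos: [0.6397, -0.2147, 0.0873]
eef_rot: [-3.141, -0.0, 1.351]
wrist_force: [-4.8, 3.2, 11.9]
grip_width: 0.267
time: 32.22
tool_pos: [0.6397, -0.2148, 0.0872]
eef_rot: [3.141, 0.0, 1.351]
wrist_force: [-9.7, 5.8, 26.1]
grip_width: 0.266
```

```bash
python3 -m handwheel '[[[0,0,0],[0,0,-0.5],-1],[[0,0,0],[0,0,-0.5],0],[[0,0,0],[0,0,-0.5],0],[[0,0,0],[0,0,-0.5],0],[[0,0,0],[0,0,-4],0]]'
python3 -m handwheel '[[[0,0,0],[0,0,-4],0],[[0,0,-0.8],[0,-2,-8],0],[[0,0,-1.65],[0,-4,-12],0],[[0,0,-1.65],[0.1,-6.2,-15],0],[[0,0,-1.65],[0.1,-6.2,-17],0]]'
python3 -m handwheel '[[[0,0,0],[0,0,0],-1],[[0,0,0],[0,0,0],-1],[[0,0,0],[0,0,0],-1]]'
python3 w.py w15; python3 lidz.py ABC scene w15.npy; python3 flat.py w15.npy 1 3 4; python3 -c "
from h import *
f=np.load('w15.npy',allow_pickle=True).item();g=np.hstack([f['img']]);cv2.imwrite('pics/w15.png',g[...,::-1])"
```

```text
time: 32.63
tool_pos: [0.6354, -0.213, 0.1142]
eef_rot: [-3.127, -0.004, 1.35]
wrist_force: [-0.6, 0.3, -1.6]
grip_width: 0.496
time: 33.05
tool_pos: [0.5775, -0.1999, 0.2952]
eef_rot: [3.141, 0.001, 1.495]
wrist_force: [0.3, 0.7, -0.4]
grip_width: 0.5
time: 33.3
tool_pos: [0.5795, -0.2005, 0.2906]
eef_rot: [-3.14, -0.001, 1.495]
wrist_force: [-0.8, 0.0, -0.3]
grip_width: 0.081
33.35 [ 0.57928175 -0.2002699   0.28981362] [-3.13847851e+00 -1.40629024e-03  1.49480767e+00] [-1.02268171 -0.46286949 -0.29148706] 0.008502245113700133 [ 0.58555192 -0.12842914  0.43331376]
scene A {72: 42, 74: 93, 76: 99, 78: 36, 100: 37, 102: 61, 104: 63, 106: 17}
  disc n 160 z 75.9 (home 77) tilt deg 0.7 -0.1 centroid diff [ 14.2 -11.8]
scene B {72: 26, 74: 139, 76: 106, 78: 48, 100: 28, 102: 74, 104: 65, 106: 16}
  disc n 195 z 76.0 (home 77) tilt deg 0.1 0.7 centroid diff [ 9.1 -5.9]
scene C {54: 17, 72: 48, 74: 113, 76: 130, 78: 44, 100: 23, 102: 93, 104: 70, 106: 19}
  disc n 206 z 76.2 (home 77) tilt deg -0.3 -0.2 centroid diff [10.7 -3.2]
w15.npy A {}
w15.npy B {50: 33, 52: 22, 54: 28, 56: 34, 58: 28, 60: 33, 62: 25, 64: 35, 66: 18, 72: 26, 74: 112, 76: 803, 78: 120, 80: 19, 82: 21, 84: 18, 86: 18, 88: 24, 90: 18, 92: 18, 94: 20, 96: 19, 98: 22, 100: 17, 102: 44, 104: 158, 106: 26}
  disc n 940 z 77.2 (home 77) tilt deg 0.1 0.3 centroid diff [ -4.9 -25.5]
w15.npy C {58: 19, 74: 177, 76: 1473, 78: 161, 80: 22, 82: 16, 84: 20, 88: 20, 90: 22, 94: 25, 96: 20, 98: 16, 100: 22, 102: 120, 104: 879, 106: 84}
  disc n 1712 z 77.0 (home 77) tilt deg -0.0 -0.0 centroid diff [-0.3  3.9]
pin 1 n 1735 z0 mm 31.0  pitch deg 0.07 roll 0.05 res 0.8 bed z 23.3 deck 29.9
pin 3 n 1516 z0 mm 31.2  pitch deg 0.05 roll 0.03 res 0.8 bed z 23.1 deck 30.0
4 few 0
```

View pics/w15.png

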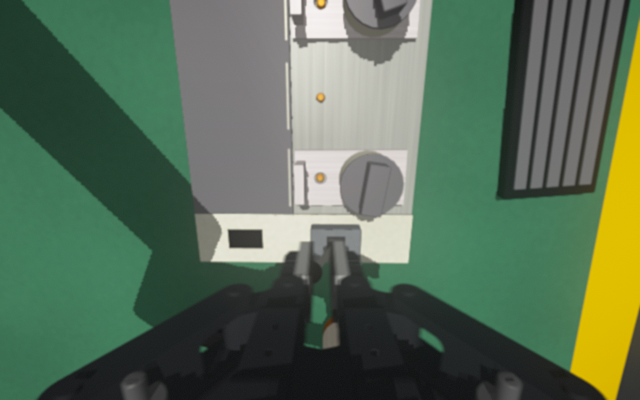

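All three lids are home and level. The lever box is at (336,240), its knob half hidden by the fingers at (318,272). I'll take the lever geometry from the w9 depth.

```bash
python3 - <<'E'
from h import *
from pots import O,R
for n in ["w9.npy","w15.npy","scene"]:
    f=np.load(n,allow_pickle=True).item() if n!="scene" else grab_frame(n)
    P=cloud(f);im=f["img"].astype(int)
    S=(P[...,:2]-O)@R*1000;z=P[...,2]*1000
    m=np.isfinite(z)&(S[...,1]<-212)&(S[...,1]>-290)&(S[...,0]>-60)&(S[...,0]<120)&(z>34)&(z<150)
    q=np.c_[S[m],z[m]]
    print(n)
    for a in range(34,150,6):
        k=(q[:,2]>=a)&(q[:,2]<a+6)
        if k.sum()>8: print(a,k.sum(),"x %.0f..%.0f y %.0f..%.0f"%(*np.percentile(q[k,0],[3,97]),*np.percentile(q[k,1],[3,97])))
E
```

```text
w9.npy
34 179 x -7..58 y -265..-222
40 164 x -7..57 y -267..-222
46 203 x -7..57 y -265..-222
52 2250 x -5..61 y -270..-223
58 295 x 17..39 y -262..-233
64 188 x 19..34 y -261..-233
70 23 x 15..25 y -245..-242
76 30 x 12..22 y -246..-242
82 28 x 9..20 y -247..-242
88 30 x 7..17 y -246..-242
94 30 x 5..14 y -245..-242
100 28 x 3..12 y -245..-243
118 32 x -15..-3 y -246..-235
124 170 x -16..4 y -253..-235
130 390 x -14..7 y -256..-236
136 271 x -10..4 y -254..-240
w15.npy
34 90 x -4..59 y -223..-222
40 60 x -3..61 y -223..-222
46 93 x -2..60 y -223..-222
52 940 x -2..62 y -263..-223
58 79 x 18..40 y -249..-232
64 13 x 21..34 y -240..-233
82 10 x 13..18 y -245..-243
88 22 x 11..18 y -249..-242
94 24 x 7..16 y -249..-242
100 24 x 5..13 y -248..-242
106 24 x 4..10 y -248..-242
124 30 x 2..10 y -249..-236
130 68 x 2..9 y -255..-237
136 21 x 2..5 y -252..-242
scene
34 29 x -3..68 y -271..-224
40 29 x 37..65 y -272..-224
46 65 x -4..65 y -274..-224
52 291 x -2..63 y -272..-225
58 63 x 21..42 y -263..-234
64 22 x 24..36 y -263..-235
70 10 x 20..27 y -253..-244
88 10 x 12..20 y -252..-244
124 20 x -3..10 y -260..-238
130 40 x -9..9 y -259..-239
136 14 x -7..6 y -255..-241
```

```bash
python3 -m handwheel '[[[0,0,0],[-3.3,-1.8,0],-1],[[0,0,0],[-6.6,-3.6,0],-1],[[0,0,0],[-9.94,-5.4,0],-1],[[0,0,0],[-9.94,-5.4,4],-1],[[0,0,0],[-9.94,-5.4,8],-1]]'
python3 -m handwheel '[[[0,0,0],[0,0,3.5],-1],[[0,0,0],[0,0,7],-1],[[0,0,0],[0,0,10],-1],[[0,0,0],[0,0,10.2],-1],[[0,0,0],[0,0,10.2],-1]]'
python3 -m handwheel '[[[0,0,0],[0,1,0],-1],[[0,0,0],[0,2,0],-1],[[0,0,0],[0,3,0],-1],[[0,0,0],[0,4,0],-1],[[0,0,0],[0,4,0],-1]]'
python3 -m handwheel '[[[0,0,0],[0,1,0],-1],[[0,0,0],[0,2,0],-1],[[0,0,0],[0,2.8,0],-1],[[0,0,0],[0,2.8,0],-1]]'
python3 go.py .5182 -.2954
```

```text
time: 33.87
tool_pos: [0.5189, -0.2991, 0.2124]
eef_rot: [3.137, 0.004, 1.491]
wrist_force: [0.3, 0.3, -1.3]
grip_width: -0.003
time: 34.28
tool_pos: [0.517, -0.2943, 0.1072]
eef_rot: [-3.136, -0.004, 1.495]
wrist_force: [-0.5, 0.2, 0.4]
grip_width: 0.001
time: 34.7
tool_pos: [0.562, -0.2996, 0.1118]
eef_rot: [3.136, 0.003, 1.496]
wrist_force: [0.1, 0.5, 0.4]
grip_width: -0.004
time: 35.03
tool_pos: [0.5881, -0.3009, 0.1102]
eef_rot: [3.139, 0.001, 1.496]
wrist_force: [-0.8, 0.4, 0.7]
grip_width: 0.005
at [ 0.58814498 -0.30087586  0.11019156] yaw 1.495602862322106 t 35.0333 shift cm x 0.02 y -7.02 F [-0.75743789  0.38573719  0.73387926] grip 0.005187839179294263
```

```bash
for i in 1; do python3 -m handwheel '[[[0,0,0],[0,0.3,0],-1],[[0,0,0],[0,0.5,0],-1],[[0,0,0],[0,0.5,0],-1]]'; done
python3 -m handwheel '[[[0,0,0],[0,0.3,0],-1],[[0,0,0],[0,0.5,0],-1],[[0,0,0],[0,0.5,0],-1]]'
python3 w.py w16; python3 - <<'E'
from h import *
from pots import O,R
for n in ["w16.npy","scene"]:
    f=np.load(n,allow_pickle=True).item() if n!="scene" else grab_frame(n)
    P=cloud(f);im=f["img"].astype(int)
    S=(P[...,:2]-O)@R*1000;z=P[...,2]*1000
    m=np.isfinite(z)&(S[...,1]<-212)&(S[...,1]>-290)&(S[...,0]>-60)&(S[...,0]<140)&(z>58)&(z<150)
    q=np.c_[S[m],z[m]];print(n)
    for a in range(58,150,6):
        k=(q[:,2]>=a)&(q[:,2]<a+6)
        if k.sum()>8: print(a,k.sum(),"x %.0f..%.0f y %.0f..%.0f"%(*np.percentile(q[k,0],[3,97]),*np.percentile(q[k,1],[3,97])))
E
```

```text
time: 35.28
tool_pos: [0.5911, -0.3009, 0.1098]
eef_rot: [-3.141, -0.0, 1.495]
wrist_force: [0.2, -0.2, 0.0]
grip_width: 0.003
time: 35.53
tool_pos: [0.5963, -0.3015, 0.11]
eef_rot: [3.141, 0.0, 1.495]
wrist_force: [-0.1, 0.8, -0.4]
grip_width: 0.006
35.5833 [ 0.59632163 -0.30148881  0.1100129 ] [3.14126616e+00 1.06093694e-04 1.49482558e+00] [-0.05956994  0.57910581  0.96819331] -0.001221437487761048 [ 0.60212384 -0.22930959  0.25269371]
w16.npy
58 621 x 18..40 y -261..-233
64 460 x 23..35 y -257..-233
70 80 x 32..39 y -250..-243
76 85 x 34..42 y -249..-243
82 74 x 37..45 y -247..-243
88 64 x 41..48 y -245..-243
94 93 x 42..50 y -247..-243
100 74 x 45..54 y -246..-243
106 89 x 49..55 y -246..-243
112 146 x 25..52 y -247..-234
118 349 x 22..61 y -239..-234
124 737 x 22..71 y -243..-234
130 1220 x 23..70 y -246..-234
136 695 x 22..65 y -247..-234
142 577 x 28..40 y -255..-234
148 137 x 24..44 y -254..-233
scene
58 35 x 23..42 y -265..-234
124 20 x 46..74 y -261..-236
130 45 x 57..73 y -260..-239
136 12 x 58..67 y -254..-242
```

```bash
python3 -m handwheel '[[[0,0,0],[0,0.3,0],-1],[[0,0,0],[0,0.3,0],-1],[[0,0,0],[0,0.3,0],-1]]'
python3 -m handwheel '[[[0,0,0],[0,0.3,0],-1],[[0,0,0],[0,0.3,0],-1],[[0,0,0],[0,0.3,0],-1]]'
python3 -m handwheel '[[[0,0,0],[0,0.3,0],-1],[[0,0,0],[0,0.3,0],-1],[[0,0,0],[0,0.3,0],-1]]'
```

```text
time: 35.88
tool_pos: [0.5994, -0.3017, 0.1101]
eef_rot: [3.141, 0.0, 1.495]
wrist_force: [-0.6, -0.1, -0.3]
grip_width: 0.0
time: 36.13
tool_pos: [0.6025, -0.3019, 0.1101]
eef_rot: [3.141, 0.0, 1.495]
wrist_force: [0.4, -0.1, -0.3]
grip_width: -0.0
time: 36.38
tool_pos: [0.6031, -0.3019, 0.1099]
eef_rot: [-3.137, -0.001, 1.495]
wrist_force: [-4.9, -0.6, 2.4]
grip_width: 0.002
```

```bash
python3 -m handwheel '[[[0,0,0],[0,0.2,0],-1],[[0,0,0],[0,0.2,0],-1],[[0,0,0],[0,-1.5,0],-1],[[0,0,0],[0,-3,0],-1],[[0,0,0],[0,-4,-2],-1]]'
python3 -m handwheel '[[[0,0,0],[0,-1,-3],-1],[[0,0,0],[0,-2,-7],-1],[[0,0,0],[2,-4,-11],-1],[[0,0,0],[5,-6,-15],-1],[[0,0,0],[8,-8,-18],-1]]'
python3 -m handwheel '[[[0,0,0],[4,-1,-2],-1],[[0,0,0],[7,-1,-4],-1],[[0,0,0],[7,-1,-4],-1],[[0,0,0],[7,-1,-4],-1]]'
python3 w.py w17; python3 lidz.py ABC w17.npy scene; python3 flat.py w17.npy 1 3 4
python3 - <<'E'
from h import *
from pots import O,R
f=grab_frame("scene");save(f,"scene2.png");g=grab_frame("side");save(g,"side2.png")
for n,f in [("w17",np.load("w17.npy",allow_pickle=True).item()),("scene",f)]:
    P=cloud(f);S=(P[...,:2]-O)@R*1000;z=P[...,2]*1000
    m=np.isfinite(z)&(S[...,1]<-212)&(S[...,1]>-290)&(S[...,0]>-60)&(S[...,0]<140)&(z>58)&(z<150)
    q=np.c_[S[m],z[m]];print(n)
    for a in range(64,150,6):
        k=(q[:,2]>=a)&(q[:,2]<a+6)
        if k.sum()>8: print(a,k.sum(),"x %.0f..%.0f"%tuple(np.percentile(q[k,0],[3,97])))
cv2.imwrite("pics/fin.png",np.vstack([cv2.imread("pics/scene2.png")[110:330,130:520],cv2.imread("pics/side2.png")[100:390,170:560]]))
E
```

```text
time: 36.8
tool_pos: [0.562, -0.2971, 0.1265]
eef_rot: [-3.134, -0.005, 1.495]
wrist_force: [-0.6, 0.1, -0.5]
grip_width: 0.0
time: 37.22
tool_pos: [0.5008, -0.2295, 0.296]
eef_rot: [3.138, 0.002, 1.493]
wrist_force: [1.0, -0.3, 0.3]
grip_width: 0.002
time: 37.55
tool_pos: [0.4967, -0.1573, 0.3356]
eef_rot: [3.137, 0.002, 1.498]
wrist_force: [-0.4, 0.3, 0.4]
grip_width: 0.001
37.6 [ 0.49633209 -0.15823475  0.33424024] [3.13933623e+00 1.60237724e-03 1.49646241e+00] [-0.23261553  0.86642431 -0.4076081 ] -0.0046010207568198 [ 0.50164226 -0.08477607  0.47818477]
w17.npy A {}
w17.npy B {50: 27, 52: 33, 54: 26, 56: 29, 58: 20, 60: 28, 62: 27, 64: 30, 66: 32, 72: 26, 74: 171, 76: 1403, 78: 346, 80: 33, 82: 31, 84: 48, 86: 37, 88: 43, 90: 35, 92: 42, 94: 38, 96: 43, 98: 48, 100: 40, 102: 160, 104: 958, 106: 191}
  disc n 1742 z 77.2 (home 77) tilt deg 0.1 -0.1 centroid diff [-5.5 -2.8]
w17.npy C {50: 24, 52: 18, 54: 27, 56: 21, 58: 19, 60: 26, 62: 18, 64: 30, 66: 17, 68: 22, 72: 23, 74: 126, 76: 970, 78: 144, 80: 27, 82: 24, 84: 32, 86: 27, 88: 26, 90: 25, 92: 30, 94: 27, 96: 31, 98: 27, 100
[... 255 characters left out ...]
scene B {60: 19, 72: 52, 74: 116, 76: 108, 78: 48, 100: 31, 102: 78, 104: 61}
  disc n 190 z 76.0 (home 77) tilt deg 0.2 -0.1 centroid diff [11.7 -5.6]
scene C {72: 42, 74: 130, 76: 128, 78: 44, 100: 29, 102: 80, 104: 83, 106: 16}
  disc n 212 z 75.9 (home 77) tilt deg 0.8 0.0 centroid diff [11.9 -3.5]
pin 1 n 1189 z0 mm 31.1  pitch deg 0.15 roll 0.02 res 0.8 bed z 23.4 deck 30.0
pin 3 n 1720 z0 mm 31.2  pitch deg 0.11 roll 0.05 res 0.8 bed z 23.1 deck 30.1
4 few 0
w17
64 117 x 24..36
70 24 x 34..42
76 24 x 37..45
82 24 x 41..49
88 27 x 43..51
94 31 x 46..55
100 29 x 50..59
106 29 x 53..61
118 42 x 55..72
124 100 x 55..78
130 168 x 58..75
scene
118 14 x 67..80
124 34 x 59..80
130 41 x 60..76
```

View pics/fin.png

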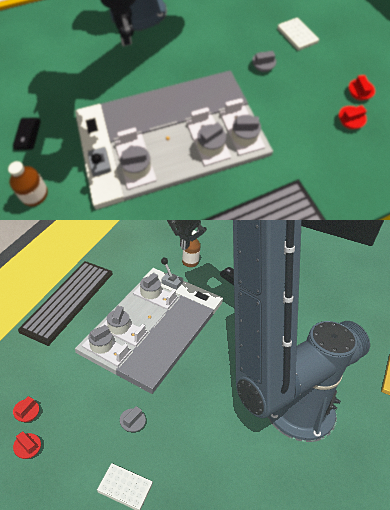

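The final views show three lidded pots seated, the lever leaning away, the bystanders in place and one spare grey lid. One wrist look at A before handing in.

```bash
python3 -m handwheel '[[[0,0,0],[4,1,0],-1],[[0,0,0],[8,2,0],-1],[[0,0,0],[12,3,0],-1],[[0,0,0],[15,4,0],-1],[[0,0,0],[15,4,0],-1]]'
python3 -m handwheel '[[[0,0,0],[0,0,0],-1],[[0,0,0],[0,0,0],-1]]'
python3 w.py w18; python3 lidz.py AB w18.npy; python3 flat.py w18.npy 3 4
```

```text
time: 38.17
tool_pos: [0.5486, -0.008, 0.332]
eef_rot: [-3.14, -0.003, 1.499]
wrist_force: [-0.4, -0.3, 0.4]
grip_width: 0.0
time: 38.33
tool_pos: [0.5469, -0.0129, 0.3323]
eef_rot: [-3.139, 0.0, 1.494]
wrist_force: [-0.8, 0.8, -0.6]
grip_width: -0.002
38.3833 [ 0.54681339 -0.01327653  0.33256741] [-3.13969115e+00  3.85118469e-04  1.49318184e+00] [ 0.05846455 -0.5264222   0.6572926 ] 0.003656196751240252 [0.55310258 0.05929095 0.47499868]
w18.npy A {56: 24, 62: 24, 74: 182, 76: 1479, 78: 269, 80: 18, 82: 24, 84: 19, 86: 19, 88: 22, 90: 20, 92: 23, 94: 26, 96: 23, 98: 21, 100: 25, 102: 127, 104: 922, 106: 146}
  disc n 1772 z 77.1 (home 77) tilt deg 0.1 0.2 centroid diff [-2.3 -3.8]
w18.npy B {50: 17, 72: 17, 74: 145, 76: 1235, 78: 186, 82: 16, 84: 18, 86: 17, 88: 16, 92: 22, 96: 22, 98: 16, 100: 23, 102: 113, 104: 735, 106: 81}
  disc n 1465 z 77.0 (home 77) tilt deg 0.1 0.0 centroid diff [-2.1  2.8]
pin 3 n 1410 z0 mm 31.1  pitch deg 0.02 roll -0.00 res 0.8 bed z 23.1 deck 29.9
pin 4 n 1672 z0 mm 31.1  pitch deg 0.05 roll -0.01 res 0.8 bed z 23.0 deck 30.0
```

```bash
python3 -c "
from station import workorder
print(workorder.sign_off())"
```

```text
the job is handed in; nothing more can be done
None
```

The job is done and handed in: all three pots present are docked and lidded, and the station is switched on. Robot time was about 38 s of the 210 s allowed.

- **Docking:** I slid the pots by their tabs onto pins 4, 3 and 1; pin 2 stays empty because there was no fourth pot. The pot on pin 4 first came to rest tipped (3.5°, rear high), and a push of a few millimetres dropped it flat.
- **Lids:** I pressed a grey lid onto each pot with about 22–26 N; the force was read only at the end of each short move. The fourth grey lid is spare, and I left it and the red look-alikes where they were.
- **Lever:** I pushed it away from the robot until the force rose to about 5 N at its stop, then a little further before backing off. It now leans about 0.49 rad past vertical.

**Last checks:**
- **Plates:** The last depth readings put all three plate tops at about 31 mm, which is right for lying flat on the bed, with pitch 0.15° or less.
- **Lids:** The disc tops were at 77.0–77.1 mm (77 mm is fully home), with tilt 0.2° or less.
- **Disagreements:** The scene camera read the discs about 1 mm lower, with one tilt of −1.8°. That camera is much coarser, so I went by the wrist camera.
- **Bystanders:** The well plate, mouse and bottle look undisturbed in the last picture. I checked them by eye only, not by measurement.

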